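Prop the battery test chest open, empty it and cover the storage pot

ROBOT

A 6-joint arm with a two-finger parallel gripper is mounted at the origin on the work surface. World frame = base frame: x ahead of the robot, y to its left, z up, the work surface at z = 0. Lengths are in mm, angles in degrees, forces in N, time in s.
With the tool pointing down it reaches from about 350 to 850 mm from the base axis. Payload 8.1 kg.
Tool frame: the origin (TCP) lies midway between the tips of the shut fingers; the grasp point (between the pads) lies 19 mm behind it (r.pinch_z is the distance from the TCP to the grasp point, in mm); z points along the fingers, y is the line along which they close (so a half turn about z gives the same grasp; the last joint's range is limited). The gripper opens to 85 mm and grips with 20 to 120 N. Pads are 22 mm wide; open, the fingers measure 114 mm over their backs; the gripper's body (76 mm by 85 mm) begins 54 mm behind the grasp point. The pads swing forward as they close: fully open they stand 13 mm farther back than shut.
Start: joints at [-74.164, 7.471, 85.268, -0, 87.261, -4.893], TCP at [212.395, -561.154, 231.292] pointing down, gripper open.
Joint ranges: [-169.43, 169.43], [-51.17, 129.36], [1.28, 143.12], [-76.62, 256.62], [0, 156.53], [-152.29, 152.29]. Speed limits (degrees/s): [136.94, 136.94, 159.86, 180, 180, 180].

INTERFACE

Orientations are given as [roll, pitch, yaw] about the fixed x, y, z axes, in that order (R = Rz(yaw) Ry(pitch) Rx(roll)).
In Python, from bench import sensors, optics, job, r gives the robot as it stands.
- The arm moves only by the tool play_rows, never from a script. Its argument "motion" is a list that holds one entry, the list of rows, each a list of 6 numbers: the shift along the tool's x, y, z in cm, then the turn, a rotation vector about the tool's x, y, z in degrees. In form: [[[x, y, z, ax, ay, az], ...]]. A call has 1 to 5 rows; each row is the pose to reach, as a shift and turn from the pose commanded when the call began, along the tool's axes at that moment; what a row does not reach only later rows make up. A row lasts 1/10 s, in which the tool goes at most 50 mm and 8.59 degrees, less where a joint would pass 70% of its speed; a pose out of reach is approached as far as the arm can. A call with a gripper value outside its range is refused whole. "jaw" is the opening, from 0 (shut) to 1 (fully open), set as the call begins (left out, the last holds). The fingers move at their own pace and stop on an object; "squeeze" is the grip in N (left out, the last holds). Time passes only in rows, so rows that repeat a pose let the fingers close. It gives the time, the measured TCP pose, the force, the opening and the grip force at its end, in the units of the state.
- sensors.sense(): the state, without advancing time (a new reading comes with each control period).
- optics.snapshot(name): name is "side" or "top" or "wrist"; returns a dict with "pixels" (400x640x3 uint8, red, green, blue), "mtx" (3x3 intrinsics, pixels), "k1" (the pictures are not rectified: a ray, as slopes to the right and down, at radius r is drawn at 1 + k1 r^2 times it, then the intrinsics apply), "R" (3x3) and "t" (3): a world point X has camera coordinates R X + t; the wrist camera has in their place "T_tool_cam" (4x4, takes a point from camera to tool coordinates, whose origin is the TCP and whose axes are the flange's). Camera axes: x right, y down, z forward; pixel columns grow to the right and rows downward; lengths in mm; the calibration is good to about 2 mm. A picture is of the moment at which its call begins: read the wrist's pose just before it. There is no depth.
- job.hand_in(): hands the job in; it is judged then, once.
The state is a dict: "time": time; "joint_pos": joint angles; "qd": joint speeds; "joint_efforts": joint torques, N m; "tool_pos": TCP position; "tcp_rot": TCP orientation; "ft_force": force on the tool from outside, world axes, zero at the start; "wrist_torque": the same for the moment, N m; "finger_gap": finger opening in mm; "grip_force": force on a finger pad.
Only numpy, scipy, OpenCV 4.12 (cv2) and the standard library are available. Lean on these libraries where they do the work, as an engineer would, in place of code of your own. Each camera call takes 0.05 s, during which the arm holds its last target. There are 200 camera calls.

TASK

The cells in the bench test chest have finished their run: lift the chest's lid right back, swing the prop rod up from its clip and let the lid down gently, without letting it slam, so that it rests open on the rod with the rod's end in the lid's slot. Then move every cell in the chest into the round steel storage pot and set the pot's loose cover on its rim, seated and level. Leave the meter and the mouse where they are, and leave the lid propped.

Things in the scene. Friction and masses are not known exactly. Their poses are not given: they have to be found in the camera images.
- chest: the test chest, a white open-topped steel box fixed to the bench, 180 x 280 x 100 mm (x, y, z), walls 6 mm, inner floor (grey) 20 mm above the bench; origin at the centre of its underside. Its -x side is the front (towards the robot), its lid is hinged along the top of its +x side, and the prop rod lies along the outside of its +y side. The cells stand on its floor, in a row along its y, broad side along x, about 60 mm apart.
- lid (a joint): lid angle in rad: 0 closed, growing as it opens, 1.57 upright, 1.75 at its stop, where it leans back and stays by its own weight. The hinge is nearly free: below about 1.5 the lid (0.7 kg) falls shut unless it is held or propped. Resting properly on the raised rod it reads about 1.25.
- lid_hinge (a point): a point on the lid's hinge line, in the middle of the chest's far top edge, 100 mm above the bench; its axes are the chest's. The lid turns about y through this point.
- lid_handle (a point): the middle of the lid's handle, a round steel bar 12 mm thick and 110 mm long, parallel to the hinge line, held 35 mm in front of the lid's front edge; 215 mm from the hinge line and, with the lid closed, 4 mm higher than it; about 310 mm above the bench while the lid stands open. Its axes turn with the lid (y along the bar, x towards the hinge, z out of the lid's outer face). The lid is 8 mm thick. There is free space all round the bar between its two end brackets.
- lid_slot (a point): the bottom of the slot on the underside of the ear at the +y edge of the lid, 110 mm from the hinge line: a gap 18 mm wide between two steel cheeks 12 mm high, running along y, open towards the lid's inner side. Axes turn with the lid (x towards the hinge, z out of the lid's outer face).
- rod (a joint): prop rod angle in rad: 0 lying level in its clip with its free end towards the chest's far side, growing as the free end swings up, 0.79 at its stop. The pivot is stiff: it takes about 0.1 N m to turn, and the rod stays where it is left. At its stop it stands ready: the lid lowered from behind comes down with its slot over the rod's end.
- rod_pivot (a point): the rod's pivot, 75 mm above the bench near the front of the chest's +y side; its axes are the chest's. The rod turns about y through this point.
- rod_grip (a point): the middle of the rod's black cross handle, a round peg 12 mm thick that sticks out 50 mm from the rod, parallel to y, away from the chest, 110 mm along the rod from its pivot; this point is 28 mm outside the rod's centre line. Axes turn with the rod (x along the rod).
- rod_tip (a point): the centre of the rounded free end of the prop rod, a steel bar 9 mm thick, 183 mm from the pivot.
- cellA_c (a point): a bare aluminium prismatic battery cell, a block 44 x 26 x 75 mm (x, y, z), about 0.16 kg, with two small flat terminals on top; this point is its centre, half-way up; z runs along its 75 mm length (up while it stands), y across its 26 mm thickness. May be absent.
- cellB_c (a point): a bare aluminium prismatic battery cell, a block 44 x 26 x 75 mm (x, y, z), about 0.16 kg, with two small flat terminals on top; this point is its centre, half-way up; z runs along its 75 mm length (up while it stands), y across its 26 mm thickness. May be absent.
- cellC_c (a point): a bare aluminium prismatic battery cell, a block 44 x 26 x 75 mm (x, y, z), about 0.16 kg, with two small flat terminals on top; this point is its centre, half-way up; z runs along its 75 mm length (up while it stands), y across its 26 mm thickness. May be absent.
- cellD_c (a point): a bare aluminium prismatic battery cell, a block 44 x 26 x 75 mm (x, y, z), about 0.16 kg, with two small flat terminals on top; this point is its centre, half-way up; z runs along its 75 mm length (up while it stands), y across its 26 mm thickness. May be absent.
- pot: the storage pot, an open round steel pot, 174 mm wide at the rim and 90 mm high, wall 4 mm, floor 5 mm thick, about 0.9 kg, standing loose on the bench to the right or left of the chest; origin at the centre of its underside, z up.
- cover_knob (a point): a point in the black knob of the pot's cover, on its axis. The knob is a cylinder 26 mm thick and 36 mm high on a round steel disc 184 mm wide and 5 mm thick, under which a plug 148 mm wide and 6 mm deep reaches into the pot. This point is 23 mm above the disc's upper face, 34 mm above the plug's underside, 13 mm below the knob's top; z up. The cover lies on the bench on its plug at first, about 0.3 kg. Seated, this point is 118 mm above the pot's underside.
- meter: a yellow hand-held meter, 150 x 75 x 35 mm, lying on the bench: leave it alone; origin at the centre of its underside.
- mouse: a grey computer mouse, 105 x 60 x 30 mm, on the bench: leave it alone; origin at the centre of its underside.
Things that resemble listed ones, but are neither listed nor needed, are in the scene too. What is shaped like the pot but green is not meant. Leave any brown look-alike of the part that bears cover_knob alone.

How it is judged:
By the outcome, as a careful person would: the job done as asked, in the order asked, and still so for the second after the job is handed in, with the robot touching nothing.
Of cellA, cellB, cellC, cellD only 2 to 4 are there at a start; the rules pass over those that are not, and their reading is None.
At some moment in a run one of cover, pot may be knocked a few centimetres aside while the robot is not near it.
It also fails if it takes over 210 s, if anything falls off the work surface, if the arm or the gripper's body presses on something with over 40 N, if the wrist force passes 120 N, or if a joint passes its speed limit or range.

## Working session

There is one attempt and no reset: what is moved stays moved. The work goes in short steps, Python scripts to look and compute and a tool call to move; the robot and the scene stay as the last step left them, time stands still between calls to the robot, and variables do not carry over. Pictures are saved under pics/ and viewed, at most 14 in all, crops included, and the job is handed in when it is done.

Besides the shell and the picture viewer there is one more tool, called after "Request:" by a JSON object that holds its "api" and its "payload". play_rows: Moves the arm, as the interface text tells. Its arguments: {"type":"object","properties":{"motion":{"type":"array","items":{"type":"array","items":{"type":"array","items":{"type":"number"}}}},"jaw":{"type":"number"},"squeeze":{"type":"number"}},"required":["motion"]}

```bash
ls; mkdir -p pics
cat > h.py <<'E'
import numpy as np, cv2, json
from bench import sensors, optics, job, r
from scipy.spatial.transform import Rotation as Ro
def pose():
    s=sensors.sense(); T=np.eye(4); T[:3,:3]=Ro.from_euler('xyz',s['tcp_rot'],degrees=True).as_matrix(); T[:3,3]=s['tool_pos']; return T
def snap(name,save=None):
    T=pose(); d=optics.snapshot(name)
    if name=='wrist':
        C=T@np.array(d['T_tool_cam']); d['Rw']=C[:3,:3]; d['o']=C[:3,3]
    else:
        R=np.array(d['R']); d['Rw']=R.T; d['o']=-R.T@np.array(d['t'])
    if save: cv2.imwrite('pics/'+save+'.png',cv2.cvtColor(d['pixels'],cv2.COLOR_RGB2BGR)); np.savez('pics/'+save+'.npz',**{k:d[k] for k in('pixels','mtx','k1','Rw','o')})
    return d
def load(n): return dict(np.load('pics/'+n+'.npz'))
def ray(d,u,v):
    k=float(d['k1']); p=cv2.undistortPoints(np.array([[[u,v]]],float),np.array(d['mtx']),np.array([k,0,0,0,0.]))[0,0]
    w=d['Rw']@np.array([p[0],p[1],1]); return d['o'],w/np.linalg.norm(w)
def plane(d,u,v,z):
    o,w=ray(d,u,v); return o+w*(z-o[2])/w[2]
def proj(d,X):
    c=d['Rw'].T@(np.array(X,float)-d['o']); a=c[:2]/c[2]; a=a*(1+float(d['k1'])*(a@a)); M=np.array(d['mtx']); return M[:2,:2]@a+M[:2,2]
def two(d1,p1,d2,p2):
    o1,a=ray(d1,*p1); o2,b=ray(d2,*p2); t=np.linalg.lstsq(np.c_[a,-b],o2-o1,rcond=None)[0]; P=o1+t[0]*a; Q=o2+t[1]*b; return (P+Q)/2,np.linalg.norm(P-Q)
def rel(p,rpy):
    "row from current pose to world p (mm), rpy deg: cm + rotvec deg in tool axes"
    T=pose(); R=T[:3,:3]; return np.round(np.r_[R.T@(np.array(p)-T[:3,3])/10, Ro.from_matrix(R.T@Ro.from_euler('xyz',rpy,degrees=True).as_matrix()).as_rotvec(degrees=True)],2).tolist()
E
python3 - <<'E'
from h import *
print(sensors.sense(), r.pinch_z)
for n in('top','side','wrist'):
    d=snap(n,n+'0'); print(n,d['o'],d['Rw'][:,2],d['mtx'][0],d['k1'])
E
```

```text
pics
{'time': 0.0, 'joint_pos': array([-7.41635339e+01,  7.51455365e+00,  8.53290711e+01,  2.23815244e-03,
        8.72604348e+01, -4.89305695e+00]), 'qd': array([ 0.03219345, -0.06230966,  0.07928887,  0.00069748, -0.13420237,
       -0.09854072]), 'joint_efforts': array([ 8.79366962e-04, -5.69396281e+01, -5.00546765e+01, -3.58782481e-04,
        1.47577445e-02, -4.00031837e-06]), 'tool_pos': array([ 212.26099119, -560.6245363 ,  230.25219349]), 'tcp_rot': array([-1.79896510e+02, -1.11031284e-02,  2.07294040e+01]), 'ft_force': array([-0.51919151, -0.1767705 , -1.17161939]), 'wrist_torque': array([ 0.01508304, -0.01441272, -0.01710324]), 'grip_force': 0.0, 'finger_gap': 85.7937550897994} 18.700000000000003
top [ 374.63831839   16.1461986  2034.14009272] [ 0.10863875  0.00914727 -0.99403921] [477.75078298   0.         324.29161354] -0.12795501649786747
side [ 120.259103   1635.63864825 1360.87716453] [ 0.23305573 -0.77172237 -0.5917175 ] [499.10755619   0.         315.76803259] -0.011452757336759404
wrist [ 275.7940149  -535.67498962  372.06209137] [-0.25067972 -0.0928317  -0.96360882] [330.34473271   0.         321.87527381] -0.0031852615668648346
```

View pics/top0.png

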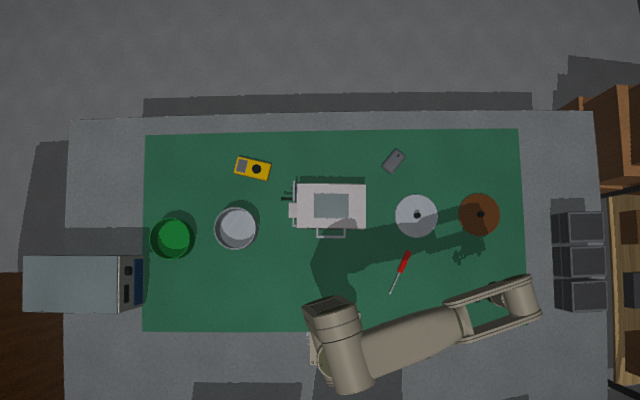

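View pics/side0.png

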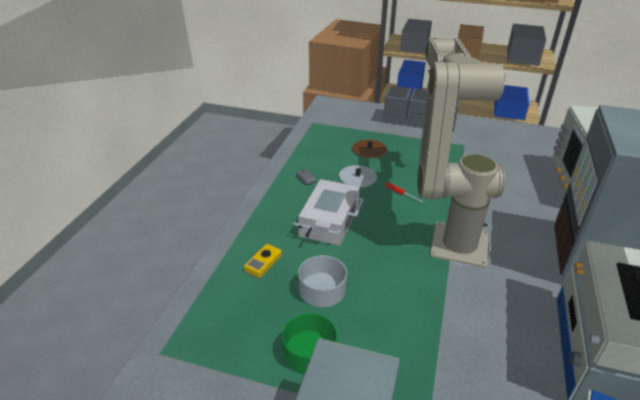

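The top view shows the chest at (330,206), with its handle at (331,234) and the rod and peg at (290,197). There are two pots: steel at (236,228) and green at (172,237). There are two covers: steel at (416,215) and brown at (480,213). The steel pot and steel cover fit the description. I'll confirm them in one crop.

Run:
```python
from h import *
d=load('top0'); I=d['pixels'][130:265,150:510]
cv2.imwrite('pics/crop1.png',cv2.cvtColor(cv2.resize(I,None,fx=2.2,fy=2.2,interpolation=cv2.INTER_CUBIC),cv2.COLOR_RGB2BGR))
c=d['pixels'][188:230,286:368]; cv2.imwrite('pics/crop2.png',cv2.cvtColor(cv2.resize(d['pixels'][170:245,275:375],None,fx=8,fy=8,interpolation=cv2.INTER_CUBIC),cv2.COLOR_RGB2BGR))
for n,p,z in[('pot rim',(236,228),90),('cover disc',(416.5,215),11),('knob top',(417,214),47),('handle',(331,235),104),('peg',(287,199),75)]: print(n,plane(d,*p,z).round(0))
```

```text
pot rim [467. 398.  90.]
cover disc [ 513. -356.   11.]
knob top [ 514. -352.   47.]
handle [432.   9. 104.]
peg [584. 188.  75.]
```

View pics/crop1.png

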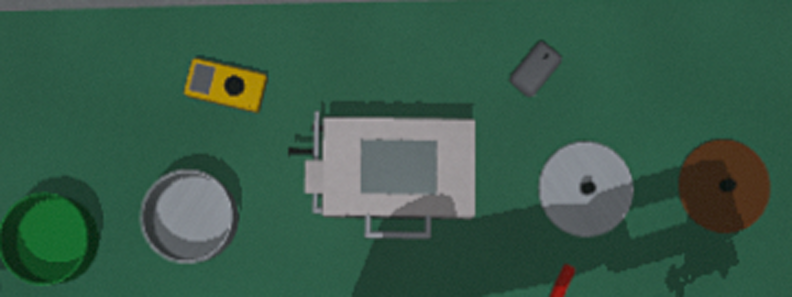

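View pics/crop2.png

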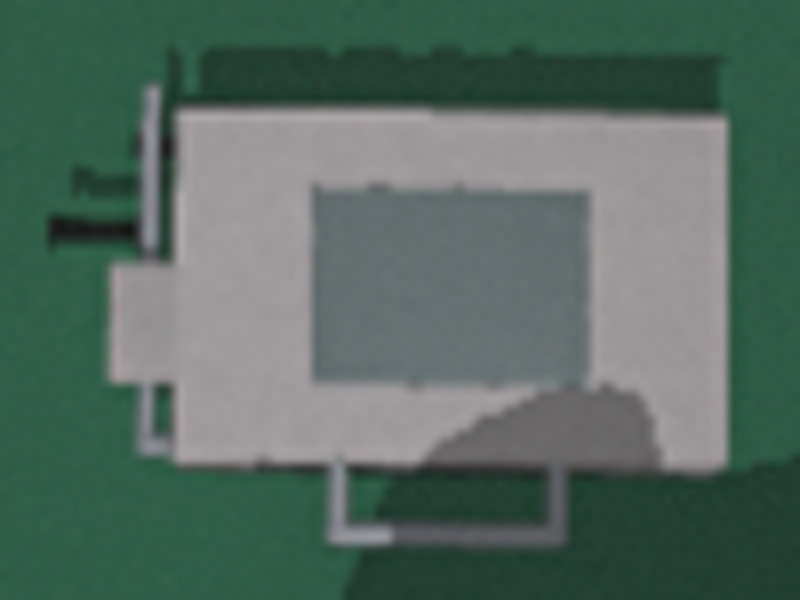

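The crops confirm the steel pot at crop1 (188,216), bright and open, and the steel cover with its black knob at (587,187). The brown cover at (725,185) and the green pot are the look-alikes. In crop2 the handle bar runs (330–565, 535), the peg (50–140, 230), the rod from (150,445) to (150,88), and the lid corners are at (176,108), (727,115), (727,468) and (176,463).

Run:
```python
from h import *
d=load('top0')
f=lambda x,y,z: plane(d,275+(x+.5)/8-.5,170+(y+.5)/8-.5,z)
for n,p,z in[('TL',(176,108),108),('TR',(727,115),108),('BR',(727,468),108),('BL',(176,463),108),('h1',(330,535),106),('h2',(565,535),106),('peg1',(50,230),78),('peg2',(140,230),78),('rodfar',(150,86),79),('rodnear',(150,445),79),('earT',(110,265),108),('earB',(110,382),108)]: print(n,f(*p,z).round(1))
# pot, cover by mask
im=d['pixels'].astype(int); hsv=cv2.cvtColor(d['pixels'],cv2.COLOR_RGB2HSV)
def blob(box,m):
    u0,v0,u1,v1=box; mm=np.zeros(m.shape,np.uint8); mm[v0:v1,u0:u1]=m[v0:v1,u0:u1]
    c=max(cv2.findContours(mm,0,2)[0],key=cv2.contourArea); return cv2.minEnclosingCircle(c),cv2.boundingRect(c)
g=(hsv[...,1]<60).astype(np.uint8)
for n,b,z in[('pot',(208,200,265,255),90),('cover',(388,185,445,245),11)]:
    (c,rad),bb=blob(b,g); print(n,c,rad,bb,plane(d,*c,z).round(1),(np.linalg.norm(plane(d,c[0]+rad,c[1],z)-plane(d,c[0]-rad,c[1],z))))
k=(d['pixels'].max(2)<45).astype(np.uint8)
(c,rad),bb=blob((405,203,430,226),k);print('knob',c,rad,plane(d,*c,45).round(1))
```

```text
TL [645.2 145.9 108. ]
TR [ 636.5 -134.4  108. ]
BR [ 457.2 -129.8  108. ]
BL [464.5 147.8 108. ]
h1 [427.1  70.7 106. ]
h2 [425.  -47.6 106. ]
peg1 [587.1 213.6  78. ]
peg2 [586.3 167.1  78. ]
rodfar [661.  161.2  79. ]
rodnear [475.3 163.   79. ]
earT [565.5 180.2 108. ]
earB [506.  180.7 108. ]
pot (235.5, 228.3333282470703) 22.234333038330078 (214, 207, 44, 43) [465.5 399.6  90. ] 184.125435191962
cover (415.9117736816406, 215.3455810546875) 21.873613357543945 (395, 194, 43, 44) [ 511.2 -353.7   11. ] 187.57848347439094
knob (416.6000061035156, 215.0) 2.6000943183898926 [ 510.3 -350.4   45. ]
```

Request:
{"api": "play_rows", "payload": {"motion": [[[2.7,-3.1,0.1,0,0,0],[5.4,-6.1,0.2,0,0,0],[8,-9.2,0.3,0,0,0],[10.7,-12.2,0.5,0,0,0],[13.4,-15.3,0.6,0,0,0]]], "jaw": 0.6, "squeeze": 25}}

```text
time: 0.65
tool_pos: [283.7, -369.0, 224.7]
tcp_rot: [-180.0, -0.0, 20.7]
ft_force: [1.3, 0.6, 1.3]
finger_gap: 51.4
grip_force: 0.0
```

Request:
{"api": "play_rows", "payload": {"motion": [[[2.7,-3.1,0.1,0,0,0],[5.4,-6.1,0.2,0,0,0],[8,-9.2,0.3,0,0,0],[10.7,-12.2,0.5,0,0,0],[13.4,-15.3,0.6,0,0,0]]]}}

```text
time: 1.15
tool_pos: [354.8, -178.5, 219.1]
tcp_rot: [180.0, -0.0, 20.7]
ft_force: [1.0, 0.0, 0.5]
finger_gap: 51.5
grip_force: 0.0
```

Request:
{"api": "play_rows", "payload": {"motion": [[[2.7,-3.1,0.1,0,0,0],[5.4,-6.1,0.2,0,0,0],[8,-9.2,0.3,0,0,0],[10.7,-12.2,0.5,0,0,0],[13.4,-15.3,0.6,0,0,0]]]}}

```text
time: 1.65
tool_pos: [426.0, 12.1, 213.1]
tcp_rot: [180.0, -0.0, 20.7]
ft_force: [0.4, -0.2, 1.0]
finger_gap: 50.6
grip_force: 0.0
```

Request:
{"api": "play_rows", "payload": {"motion": [[[0,0,0,0,0,-8.4],[0,0,0,0,0,-16.8],[0,0,0,0,0,-25.2],[0,0,0,0,0,-33.6],[0,0,0,0,0,-42]]]}}

```text
time: 2.15
tool_pos: [425.7, 10.6, 213.0]
tcp_rot: [-180.0, 0.0, 63.1]
ft_force: [-0.2, 0.5, -0.5]
finger_gap: 51.5
grip_force: 0.0
```

Request:
{"api": "play_rows", "payload": {"motion": [[[0,0,0,0,0,-8.5],[0,0,0,0,0,-17],[0,0,0,0,0,-26],[0,0,0,0,0,-26],[0,0,0,0,0,-26]]]}}

```text
time: 2.65
tool_pos: [425.8, 10.4, 213.1]
tcp_rot: [-180.0, 0.0, 88.5]
ft_force: [0.1, 0.9, -0.6]
finger_gap: 51.1
grip_force: 0.0
```

Run:
```python
from h import *
s=sensors.sense(); print(s['time'],s['tool_pos'],s['tcp_rot'],s['finger_gap'],s['joint_pos'])
d=snap('wrist','w1'); print([proj(d,p).round(0) for p in ((427,70,104),(425,-47,104),(426,12,104))])
```

```text
2.65 [425.76563282  10.42149961 213.12595574] [-1.79982477e+02  4.07475469e-04  8.84928244e+01] 51.13453917306054 [-5.50112376e+00 -2.01439083e+01  1.12749739e+02 -1.62862402e-03
  8.74116208e+01 -3.99387431e+00]
[array([321., 125.]), array([323., 269.]), array([322., 200.])]
```

View pics/w1.png

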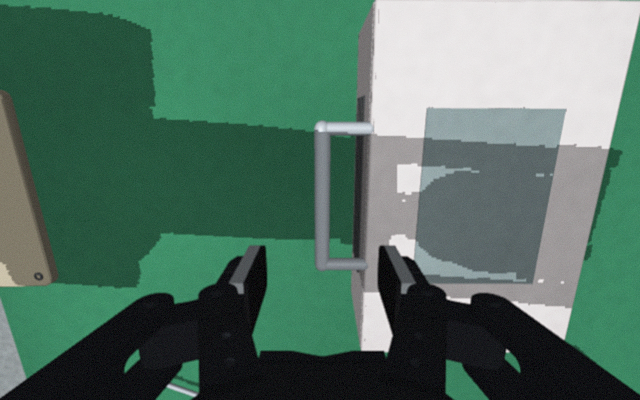

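The bar is at u=321, v 125–268, within 2 px of the prediction. I'll descend with the fingers narrowed and grip it.

Request:
{"api": "play_rows", "payload": {"motion": [[[0,0,1.5,0,0,0],[0,0,3,0,0,0],[0,0,4.5,0,0,0],[0,0,6,0,0,0],[0,0,6,0,0,0]]], "jaw": 0.28}}

```text
time: 3.2
tool_pos: [423.5, 10.7, 149.4]
tcp_rot: [-179.7, -0.0, 88.7]
ft_force: [0.1, 0.3, -0.2]
finger_gap: 23.8
grip_force: 0.0
```

Request:
{"api": "play_rows", "payload": {"motion": [[[0,0,1.5,0,0,0],[0,0,3,0,0,0],[0,0,4.5,0,0,0],[0,0,6,0,0,0],[0,0,6.8,0,0,0]]]}}

```text
time: 3.7
tool_pos: [425.0, 10.5, 83.8]
tcp_rot: [-179.9, -0.0, 88.7]
ft_force: [-1.0, -0.0, -0.6]
finger_gap: 23.7
grip_force: 0.0
```

Request:
{"api": "play_rows", "payload": {"motion": [[[0,0,0,0,0,0],[0,0,0,0,0,0],[0,0,0,0,0,0],[0,0,0,0,0,0],[0,0,0,0,0,0]]], "jaw": 0, "squeeze": 25}}

```text
time: 4.2
tool_pos: [425.7, 10.5, 85.4]
tcp_rot: [-180.0, -0.0, 88.7]
ft_force: [-1.1, 0.6, -3.5]
finger_gap: 11.1
grip_force: 25.6
```

Run:
```python
import numpy as np
t=np.r_[np.arange(0,26)*.07]; f=t+.0186
y=-21.5*np.cos(f); z=-21.5*np.sin(f)
for k in range(5): print([[0,round(y[5*k+i]-y[5*k],1),round(z[5*k+i]-z[5*k],1),0,0,0] for i in range(1,6)])
```

```text
[[0, np.float64(0.1), np.float64(-1.5), 0, 0, 0], [0, np.float64(0.3), np.float64(-3.0), 0, 0, 0], [0, np.float64(0.6), np.float64(-4.5), 0, 0, 0], [0, np.float64(0.9), np.float64(-5.9), 0, 0, 0], [0, np.float64(1.4), np.float64(-7.3), 0, 0, 0]]
[[0, np.float64(0.6), np.float64(-1.4), 0, 0, 0], [0, np.float64(1.3), np.float64(-2.7), 0, 0, 0], [0, np.float64(2.1), np.float64(-4.0), 0, 0, 0], [0, np.float64(2.9), np.float64(-5.2), 0, 0, 0], [0, np.float64(3.9), np.float64(-6.4), 0, 0, 0]]
[[0, np.float64(1.0), np.float64(-1.1), 0, 0, 0], [0, np.float64(2.1), np.float64(-2.1), 0, 0, 0], [0, np.float64(3.3), np.float64(-3.1), 0, 0, 0], [0, np.float64(4.5), np.float64(-3.9), 0, 0, 0], [0, np.float64(5.8), np.float64(-4.7), 0, 0, 0]]
[[0, np.float64(1.3), np.float64(-0.7), 0, 0, 0], [0, np.float64(2.7), np.float64(-1.3), 0, 0, 0], [0, np.float64(4.2), np.float64(-1.7), 0, 0, 0], [0, np.float64(5.6), np.float64(-2.1), 0, 0, 0], [0, np.float64(7.1), np.float64(-2.4), 0, 0, 0]]
[[0, np.float64(1.5), np.float64(-0.2), 0, 0, 0], [0, np.float64(3.0), np.float64(-0.2), 0, 0, 0], [0, np.float64(4.5), np.float64(-0.2), 0, 0, 0], [0, np.float64(6.0), np.float64(-0.1), 0, 0, 0], [0, np.float64(7.5), np.float64(0.2), 0, 0, 0]]
```

Request:
{"api": "play_rows", "payload": {"motion": [[[0,0.1,-1.5,0,0,0],[0,0.3,-3.0,0,0,0],[0,0.6,-4.5,0,0,0],[0,0.9,-5.9,0,0,0],[0,1.4,-7.3,0,0,0]]]}}

```text
time: 4.7
tool_pos: [440.2, 10.1, 159.4]
tcp_rot: [180.0, 0.0, 88.7]
ft_force: [0.4, -0.3, -4.9]
finger_gap: 10.7
grip_force: 24.9
```

Request:
{"api": "play_rows", "payload": {"motion": [[[0,0.6,-1.4,0,0,0],[0,1.3,-2.7,0,0,0],[0,2.1,-4.0,0,0,0],[0,2.9,-5.2,0,0,0],[0,3.9,-6.4,0,0,0]]]}}

```text
time: 5.2
tool_pos: [477.6, 9.0, 223.7]
tcp_rot: [-179.8, 0.0, 88.7]
ft_force: [-13.8, -1.7, 7.6]
finger_gap: 11.0
grip_force: 25.2
```

Request:
{"api": "play_rows", "payload": {"motion": [[[0,0.8,-1.2,0,0,0],[0,1.9,-2.2,0,0,0],[0,3.1,-3.2,0,0,0],[0,4.3,-4.1,0,0,0],[0,5.6,-4.9,0,0,0]]]}}

```text
time: 5.7
tool_pos: [535.5, 7.3, 273.2]
tcp_rot: [180.0, 0.1, 88.7]
ft_force: [-4.3, -3.2, 2.2]
finger_gap: 10.9
grip_force: 25.0
```

Request:
{"api": "play_rows", "payload": {"motion": [[[0,1.3,-0.7,0,0,0],[0,2.7,-1.3,0,0,0],[0,4.2,-1.7,0,0,0],[0,5.6,-2.1,0,0,0],[0,7.0,-2.4,0,0,0]]]}}

```text
time: 6.2
tool_pos: [606.1, 5.4, 297.4]
tcp_rot: [179.9, 0.1, 88.7]
ft_force: [-0.7, -3.7, 2.1]
finger_gap: 10.8
grip_force: 25.5
```

Request:
{"api": "play_rows", "payload": {"motion": [[[0,1.5,-0.2,0,0,0],[0,3.0,-0.2,0,0,0],[0,4.5,-0.2,0,0,0],[0,6.0,-0.1,0,0,0],[0,7.2,0.1,0,0,0]]]}}

```text
time: 6.7
tool_pos: [678.4, 3.6, 295.9]
tcp_rot: [179.9, 0.1, 88.7]
ft_force: [0.2, -4.6, 3.1]
finger_gap: 10.9
grip_force: 26.1
```

Request:
{"api": "play_rows", "payload": {"motion": [[[0,0,0,0,0,0],[0,0,0,0,0,0],[0,0,0,0,0,0]]]}}

```text
time: 7.0
tool_pos: [677.7, 3.5, 295.8]
tcp_rot: [179.8, 0.1, 88.7]
ft_force: [1.6, -5.9, 2.0]
finger_gap: 11.1
grip_force: 26.2
```

Request:
{"api": "play_rows", "payload": {"motion": [[[0,0,0,0,0,0],[0,0,0,0,0,0],[0,0,0,0,0,0],[0,0,-0.5,0,0,0],[0,0,-1.5,0,0,0]]], "jaw": 0.4}}

```text
time: 7.5
tool_pos: [676.3, 5.1, 308.8]
tcp_rot: [-179.9, -0.0, 88.7]
ft_force: [-1.3, 0.7, -0.3]
finger_gap: 34.2
grip_force: 0.0
```

Request:
{"api": "play_rows", "payload": {"motion": [[[0,0,-2,0,0,0],[0,0,-4,0,0,0],[0,-3,-5.5,0,0,0],[0,-7,-6,0,0,0],[0,-11,-6,0,0,0]]]}}

```text
time: 8.0
tool_pos: [566.4, 7.3, 371.5]
tcp_rot: [179.8, 0.0, 88.7]
ft_force: [-0.4, -0.4, 0.9]
finger_gap: 34.1
grip_force: 0.0
```

Run:
```python
from h import *
s=sensors.sense(); print(s['time'],s['tool_pos'],s['tcp_rot'],s['finger_gap'],s['joint_pos'])
d=snap('side','s1'); snap('wrist','w2'); snap('top','t1')
a=cv2.resize(load('s1')['pixels'][130:270,230:410],None,fx=3,fy=3,interpolation=2)
b=load('w2')['pixels'][::1,::1]; b=cv2.resize(b,(400,250)); 
im=np.zeros((420,540+250,3),np.uint8); im[:,:540]=a; im[:160,540:]=cv2.resize(b,(250,160)); cv2.imwrite('pics/m1.png',im[:,:,::-1])
```

```text
8.0 [566.35753334   7.34213964 371.5424842 ] [1.79821668e+02 6.76738846e-03 8.87356132e+01] 34.08106563696925 [-4.44561367e+00  1.29030816e+00  7.72853707e+01  3.20092152e-03
  1.01245889e+02 -3.18060824e+00]
```

View pics/m1.png

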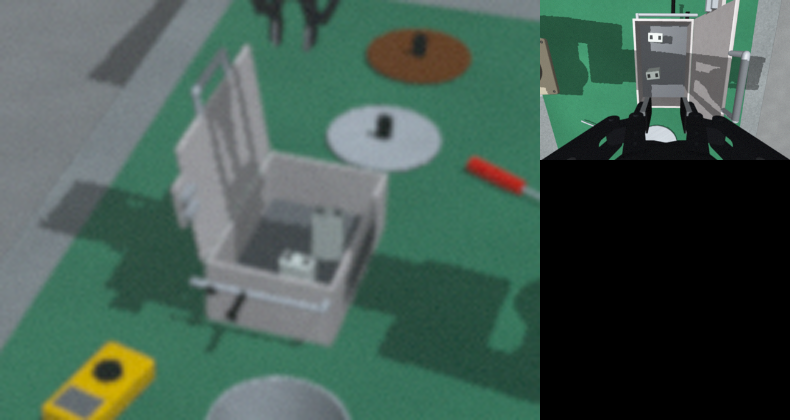

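The lid now leans back open. Cells show in the wrist inset at (655,37) and (652,75), and the rod is still in its clip. Next I'll move above the peg.

Request:
{"api": "play_rows", "payload": {"motion": [[[3.7,0.4,3,0,0,0],[7.4,0.8,6,0,0,0],[11.1,1.2,9,0,0,0],[14.8,1.6,12,0,0,0],[18.5,2,15,0,0,0]]]}}

```text
time: 8.65
tool_pos: [592.3, 193.6, 219.0]
tcp_rot: [179.9, -0.0, 88.7]
ft_force: [-0.6, -0.5, -0.8]
finger_gap: 34.1
grip_force: 0.0
```

Request:
{"api": "play_rows", "payload": {"motion": [[[0,0,2,0,0,0],[0,0,4,0,0,0],[0,0,4,0,0,0]]]}}

```text
time: 8.95
tool_pos: [589.9, 192.1, 175.8]
tcp_rot: [-179.7, 0.1, 88.8]
ft_force: [-0.7, -0.1, -1.5]
finger_gap: 34.2
grip_force: 0.0
```

Run:
```python
from h import *
s=sensors.sense(); print(s['time'],s['tool_pos'],s['tcp_rot'],s['finger_gap'])
d=snap('wrist','w3'); print([proj(d,p).round(0) for p in ((586,190,75),(586,213,75),(586,167,75),(477,162,75))])
w=load('w2'); hsv=cv2.cvtColor(w['pixels'],cv2.COLOR_RGB2HSV)
a=cv2.resize(d['pixels'],(480,300)); b=cv2.resize(w['pixels'][0:300,200:540],None,fx=.88,fy=.88); im=np.zeros((300,780,3),np.uint8); im[:,:480]=a; im[:b.shape[0],480:480+b.shape[1]]=b[:,:300]; cv2.imwrite('pics/m2.png',im[:,:,::-1])
```

```text
8.95 [589.92507844 192.06823117 175.84135479] [-1.79701896e+02  7.69691773e-02  8.87717199e+01] 34.2353528679005
[array([317., 208.]), array([317., 178.]), array([318., 236.]), array([181., 244.])]
```

View pics/m2.png

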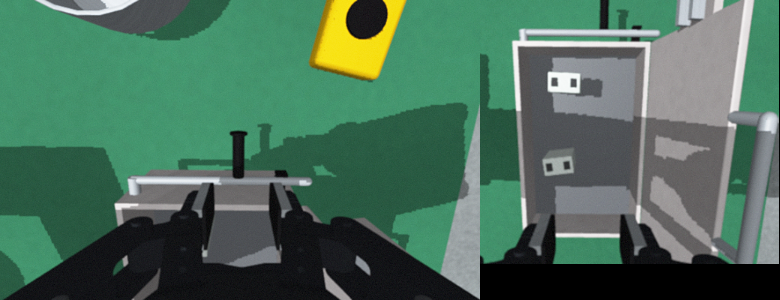

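The peg is at full-resolution u=317, v 176–237, as predicted. The right inset shows two cells in the chest, on the robot side of its centre line. I'll descend and grip the peg.

Request:
{"api": "play_rows", "payload": {"motion": [[[0,-0.2,3,0,0,0],[0,-0.2,6,0,0,0],[0,-0.2,9,0,0,0],[0,-0.2,12,0,0,0],[0,-0.2,12,0,0,0]]]}}

```text
time: 9.5
tool_pos: [587.1, 191.0, 56.2]
tcp_rot: [-179.7, 0.1, 88.7]
ft_force: [-1.1, 0.1, -0.5]
finger_gap: 34.2
grip_force: 0.0
```

Request:
{"api": "play_rows", "payload": {"motion": [[[0,0,0,0,0,0],[0,0,0,0,0,0],[0,0,0,0,0,0],[0,0,0,0,0,0],[0,0,0,0,0,0]]], "jaw": 0, "squeeze": 20}}

```text
time: 10.0
tool_pos: [586.3, 191.9, 61.0]
tcp_rot: [-179.7, 0.0, 88.7]
ft_force: [-19.7, -1.7, 6.5]
finger_gap: 11.2
grip_force: 21.5
```

Run:
```python
import numpy as np
t=np.linspace(0,.79,11); y=11*np.cos(t); z=-11*np.sin(t)
for k in range(2): print([[0,float(round(y[5*k+i]-y[5*k],2)),float(round(z[5*k+i]-z[5*k],2)),0,0,0] for i in range(1,6)])
```

```text
[[0, -0.03, -0.87, 0, 0, 0], [0, -0.14, -1.73, 0, 0, 0], [0, -0.31, -2.58, 0, 0, 0], [0, -0.54, -3.42, 0, 0, 0], [0, -0.85, -4.23, 0, 0, 0]]
[[0, -0.37, -0.79, 0, 0, 0], [0, -0.79, -1.54, 0, 0, 0], [0, -1.28, -2.27, 0, 0, 0], [0, -1.82, -2.95, 0, 0, 0], [0, -2.41, -3.58, 0, 0, 0]]
```

Request:
{"api": "play_rows", "payload": {"motion": [[[0,-0.2,0,0,0,0],[0,-0.2,-0.9,0,0,0],[0,-0.3,-1.7,0,0,0],[0,-0.5,-2.6,0,0,0],[0,-0.7,-3.4,0,0,0]]]}}

```text
time: 10.5
tool_pos: [580.5, 192.0, 94.7]
tcp_rot: [-179.8, 0.0, 88.7]
ft_force: [-9.8, 0.4, -7.5]
finger_gap: 11.1
grip_force: 21.1
```

Request:
{"api": "play_rows", "payload": {"motion": [[[0,-0.4,-0.8,0,0,0],[0,-0.9,-1.6,0,0,0],[0,-1.3,-2.4,0,0,0],[0,-1.9,-3.2,0,0,0],[0,-2.5,-4.0,0,0,0]]]}}

```text
time: 11.0
tool_pos: [557.8, 192.7, 135.3]
tcp_rot: [179.8, -0.0, 88.7]
ft_force: [1.4, 0.2, -3.1]
finger_gap: 10.9
grip_force: 20.4
```

Request:
{"api": "play_rows", "payload": {"motion": [[[0,-0.1,-0.1,0,0,0],[0,-0.2,-0.2,0,0,0],[0,-0.2,-0.2,0,0,0]]]}}

```text
time: 11.3
tool_pos: [556.5, 192.9, 136.8]
tcp_rot: [179.8, -0.1, 88.7]
ft_force: [4.7, -0.3, 4.9]
finger_gap: 11.1
grip_force: 21.1
```

Request:
{"api": "play_rows", "payload": {"motion": [[[0,0,0,0,0,0],[0,0,0,0,0,0],[0,0,0,0,0,0],[0,0,-1,0,0,0],[0,0,-4,0,0,0]]], "jaw": 0.4}}

```text
time: 11.8
tool_pos: [552.4, 192.0, 172.2]
tcp_rot: [-179.6, 0.1, 88.7]
ft_force: [0.9, -0.3, -0.4]
finger_gap: 34.4
grip_force: 0.0
```

Request:
{"api": "play_rows", "payload": {"motion": [[[0,0,-4,0,0,0],[0,0,-8,0,0,0],[-2,0,-12,0,0,0],[-6,0,-15,0,0,0],[-10,0,-18,0,0,0]]]}}

```text
time: 12.3
tool_pos: [552.4, 92.1, 357.8]
tcp_rot: [179.9, -0.0, 88.8]
ft_force: [0.8, -0.5, 0.2]
finger_gap: 34.0
grip_force: 0.0
```

Run:
```python
from h import *
s=sensors.sense(); print(s['time'],s['tool_pos'],s['tcp_rot'],s['finger_gap'])
d=snap('side','s2'); print([((proj(d,p)-[270,140])*[5,5]).round(0) for p in ((477.5,162,75),(606.5,161,205),(555,190,153),(587,190,75))])
cv2.imwrite('pics/m3.png',cv2.resize(d['pixels'][140:250,270:380],None,fx=5,fy=5,interpolation=2)[:,:,::-1])
```

```text
12.3 [552.42792558  92.12850989 357.77843159] [ 1.79922919e+02 -7.41479979e-03  8.88391944e+01] 34.04225477788052
[array([334., 463.]), array([178., 302.]), array([231., 389.]), array([192., 458.])]
```

View pics/m3.png

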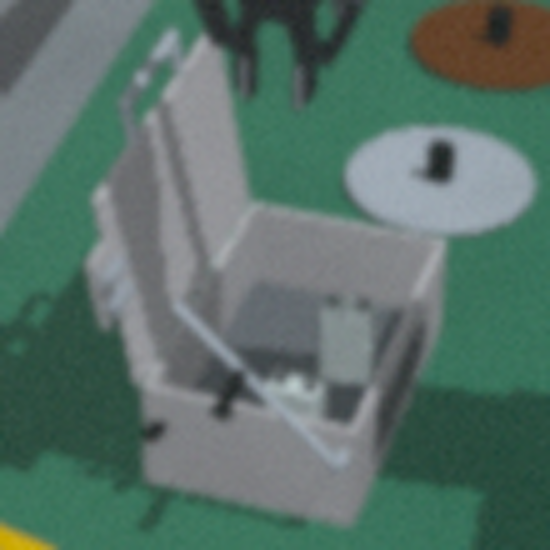

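The raised rod's tip is at (180,305) against a predicted (178,302), so it is at its stop. I'll regrip the handle next.

Request:
{"api": "play_rows", "payload": {"motion": [[[-1.7,2.7,0,0,0,0],[-3.4,5.3,0,0,0,0],[-5.1,8,0,0,0,0],[-6.8,10.7,0,0,0,0],[-8.5,13.3,0,0,0,0]]]}}

```text
time: 12.85
tool_pos: [684.7, 4.1, 355.5]
tcp_rot: [-180.0, -0.0, 88.7]
ft_force: [0.6, 0.2, -0.2]
finger_gap: 33.6
grip_force: 0.0
```

Request:
{"api": "play_rows", "payload": {"motion": [[[0,0,1,0,0,0],[0,0,2.5,0,0,0],[0,0,4,0,0,0],[0,0,5.5,0,0,0],[0,0,6.3,0,0,0]]]}}

```text
time: 13.35
tool_pos: [682.9, 5.2, 290.2]
tcp_rot: [-179.9, -0.0, 88.8]
ft_force: [-0.5, -0.6, 0.3]
finger_gap: 34.3
grip_force: 0.0
```

Request:
{"api": "play_rows", "payload": {"motion": [[[0,0,0,0,0,0],[0,0,0,0,0,0],[0,0,0,0,0,0],[0,0,0,0,0,0],[0,0,0,0,0,0]]], "jaw": 0, "squeeze": 25}}

```text
time: 13.85
tool_pos: [682.9, 5.0, 292.0]
tcp_rot: [-179.9, -0.0, 88.7]
ft_force: [-6.7, 0.6, -4.0]
finger_gap: 11.0
grip_force: 24.7
```

Run:
```python
import numpy as np
t=np.linspace(1.75,1.25,16)+.0186; y=-21.5*np.cos(t); z=-21.5*np.sin(t)
for k in range(3): print([[0,float(round(y[5*k+i]-y[5*k],2)),float(round(z[5*k+i]-z[5*k],2)),0,0,0] for i in range(1,6)])
```

```text
[[0, -0.7, -0.13, 0, 0, 0], [0, -1.41, -0.23, 0, 0, 0], [0, -2.13, -0.32, 0, 0, 0], [0, -2.84, -0.37, 0, 0, 0], [0, -3.56, -0.41, 0, 0, 0]]
[[0, -0.72, -0.01, 0, 0, 0], [0, -1.43, 0.0, 0, 0, 0], [0, -2.15, 0.04, 0, 0, 0], [0, -2.86, 0.1, 0, 0, 0], [0, -3.57, 0.19, 0, 0, 0]]
[[0, -0.71, 0.11, 0, 0, 0], [0, -1.41, 0.24, 0, 0, 0], [0, -2.11, 0.4, 0, 0, 0], [0, -2.81, 0.58, 0, 0, 0], [0, -3.49, 0.78, 0, 0, 0]]
```

Now lower it slowly along the arc.

Request:
{"api": "play_rows", "payload": {"motion": [[[0,-0.7,-0.1,0,0,0],[0,-1.4,-0.2,0,0,0],[0,-2.1,-0.3,0,0,0],[0,-2.8,-0.4,0,0,0],[0,-3.6,-0.4,0,0,0]]]}}

```text
time: 14.35
tool_pos: [647.5, 5.9, 296.9]
tcp_rot: [179.9, -0.0, 88.8]
ft_force: [1.4, 3.9, -3.0]
finger_gap: 11.0
grip_force: 24.5
```

Request:
{"api": "play_rows", "payload": {"motion": [[[0,-0.7,0,0,0,0],[0,-1.4,0,0,0,0],[0,-2.1,0,0,0,0],[0,-2.9,0.1,0,0,0],[0,-3.6,0.2,0,0,0]]]}}

```text
time: 14.85
tool_pos: [611.7, 6.9, 295.7]
tcp_rot: [179.9, -0.0, 88.8]
ft_force: [0.6, 6.8, 0.6]
finger_gap: 11.0
grip_force: 25.1
```

Request:
{"api": "play_rows", "payload": {"motion": [[[0,-0.5,0.1,0,0,0],[0,-1,0.2,0,0,0],[0,-1.5,0.3,0,0,0],[0,-2,0.4,0,0,0],[0,-2.5,0.5,0,0,0]]]}}

```text
time: 15.35
tool_pos: [586.9, 7.3, 290.8]
tcp_rot: [179.8, -0.0, 88.8]
ft_force: [1.3, 4.8, 2.7]
finger_gap: 10.9
grip_force: 25.5
```

Request:
{"api": "play_rows", "payload": {"motion": [[[0,-0.2,0.05,0,0,0],[0,-0.4,0.1,0,0,0],[0,-0.6,0.15,0,0,0],[0,-0.8,0.2,0,0,0],[0,-0.8,0.2,0,0,0]]]}}

```text
time: 15.85
tool_pos: [578.8, 7.5, 288.8]
tcp_rot: [179.9, -0.0, 88.8]
ft_force: [-0.3, 5.4, 1.2]
finger_gap: 10.9
grip_force: 25.0
```

Request:
{"api": "play_rows", "payload": {"motion": [[[0,-0.1,0.03,0,0,0],[0,-0.2,0.06,0,0,0],[0,-0.3,0.1,0,0,0],[0,-0.4,0.12,0,0,0],[0,-0.4,0.12,0,0,0]]]}}

```text
time: 16.35
tool_pos: [575.7, 7.6, 288.0]
tcp_rot: [179.7, -0.0, 88.8]
ft_force: [4.2, 5.8, 0.1]
finger_gap: 11.1
grip_force: 25.0
```

Request:
{"api": "play_rows", "payload": {"motion": [[[0,-0.1,0.03,0,0,0],[0,-0.2,0.06,0,0,0],[0,-0.2,0.06,0,0,0]]]}}

```text
time: 16.65
tool_pos: [574.8, 7.6, 287.7]
tcp_rot: [179.6, -0.0, 88.8]
ft_force: [10.4, 6.5, -0.3]
finger_gap: 10.9
grip_force: 25.0
```

Run:
```python
from h import *
d=snap('side','s3')
cv2.imwrite('pics/m4.png',cv2.resize(d['pixels'][130:250,270:380],None,fx=5,fy=5,interpolation=2)[:,:,::-1])
```

```text
(no output)
```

View pics/m4.png

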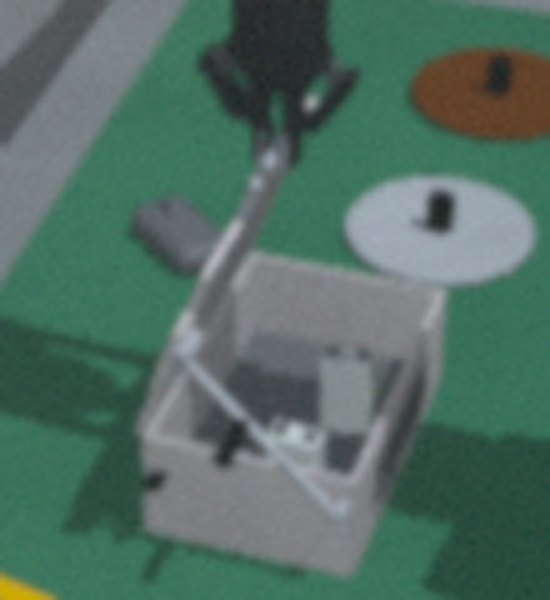

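The rod's tip sits at the lid's ear (185,340), and the wrist force shows the rod carrying the lid. I'll ease off, release and withdraw.

Request:
{"api": "play_rows", "payload": {"motion": [[[0,0.1,0,0,0,0],[0,0.1,0,0,0,0],[0,0.1,0,0,0,0],[0,0.1,0,0,0,0],[0,0.1,-0.5,0,0,0]]], "jaw": 0.4}}

```text
time: 17.2
tool_pos: [573.3, 7.0, 289.8]
tcp_rot: [-179.9, 0.0, 88.7]
ft_force: [-0.3, 0.3, -0.0]
finger_gap: 33.9
grip_force: 0.0
```

Request:
{"api": "play_rows", "payload": {"motion": [[[0,0,-2,0,0,0],[0,0,-4,0,0,0],[0,-1,-6.5,0,0,0],[0,-5,-8,0,0,0],[0,-9,-8,0,0,0]]]}}

```text
time: 17.7
tool_pos: [483.9, 9.0, 373.2]
tcp_rot: [179.8, 0.0, 88.7]
ft_force: [-0.4, -0.3, 1.4]
finger_gap: 34.3
grip_force: 0.0
```

Request:
{"api": "play_rows", "payload": {"motion": [[[-1,-2,0,0,0,0],[-2,-4,0,0,0,0],[-3,-6,0,0,0,0],[-4,-7,0,0,0,0],[-4,-7,0,0,0,0]]]}}

```text
time: 18.2
tool_pos: [412.5, -30.3, 371.2]
tcp_rot: [179.9, 0.0, 88.6]
ft_force: [-0.4, 0.3, -0.2]
finger_gap: 34.2
grip_force: 0.0
```

Run:
```python
from h import *
s=sensors.sense(); print(s['time'],s['tool_pos'],s['tcp_rot'])
w=snap('wrist','w4'); t=snap('top','t2'); sd=snap('side','s4')
im=np.zeros((600,800,3),np.uint8); a=cv2.resize(w['pixels'],(560,350)); im[:350,:560]=a; b=cv2.resize(t['pixels'][180:240,280:375],None,fx=4,fy=4,interpolation=2); im[350:590,:380]=b
c=cv2.resize(sd['pixels'][155:245,290:385],None,fx=4,fy=2.7,interpolation=2); im[350:593,400:780]=c
cv2.imwrite('pics/m5.png',im[:,:,::-1])
w2=load('w2')
for p in((295,94),(290,184)): print(plane(w2,*p,95).round(1))
```

```text
18.2 [412.53086378 -30.28140983 371.23948494] [1.79915655e+02 3.75365560e-02 8.86457306e+01]
[529.4  97.8  95. ]
[518.2 -12.3  95. ]
```

View pics/m5.png

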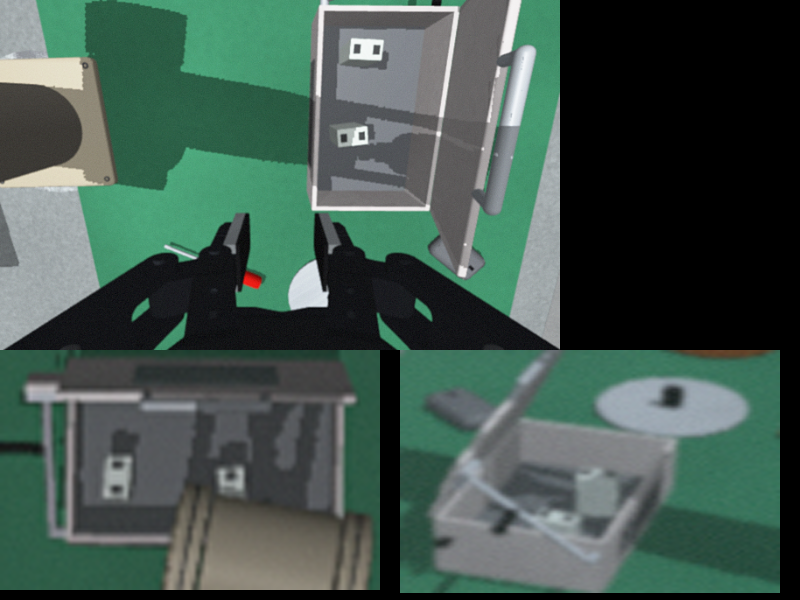

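There are exactly two cells, at m5 (366,49) and (350,134), and the rest of the floor is empty. The lid stayed propped. I'll refine the cell poses and turn the wrist so the camera faces the robot.

Request:
{"api": "play_rows", "payload": {"motion": [[[0,0,0,0,0,-8.4],[0,0,0,0,0,-16.8],[0,0,0,0,0,-25.2],[0,0,0,0,0,-33.6],[0,0,0,0,0,-42]]], "jaw": 0.48}}

```text
time: 18.85
tool_pos: [413.7, -28.9, 370.1]
tcp_rot: [-180.0, -0.0, 131.1]
ft_force: [-0.2, -0.1, 0.1]
finger_gap: 40.9
grip_force: 0.0
```

Request:
{"api": "play_rows", "payload": {"motion": [[[0,0,0,0,0,-8.4],[0,0,0,0,0,-16.8],[0,0,0,0,0,-25.2],[0,0,0,0,0,-33.6],[0,0,0,0,0,-42]]]}}

```text
time: 19.35
tool_pos: [413.6, -28.9, 370.1]
tcp_rot: [180.0, -0.1, 173.1]
ft_force: [0.2, 1.0, 0.4]
finger_gap: 41.2
grip_force: 0.0
```

Run:
```python
from h import *
w=load('w4'); g=w['pixels']
im=cv2.resize(g[30:190,360:500],None,fx=4,fy=3.7,interpolation=2)
cv2.imwrite('pics/m6.png',im[:,:,::-1])
print(pose().round(1).tolist())
```

```text
[[-1.0, 0.1, -0.0, 413.6], [0.1, 1.0, 0.0, -28.9], [0.0, 0.0, -1.0, 370.1], [0.0, 0.0, 0.0, 1.0]]
```

View pics/m6.png

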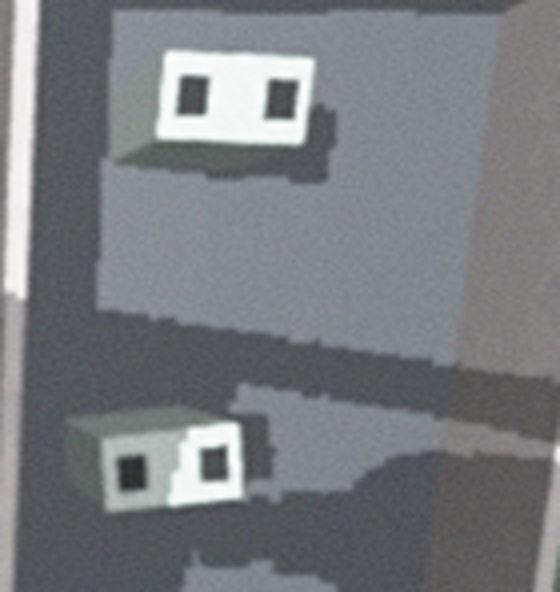

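Crop m6 shows the cell tops clearly. Cell 1's corners are (163,51), (314,60), (305,146) and (155,134). Cell 2's are (103,438), (239,421), (244,498) and (107,513).

Run:
```python
from h import *
w=load('w4')
for n,c in(('1',[(163,51),(314,60),(305,146),(155,134)]),('2',[(103,438),(239,421),(244,498),(107,513)])):
    P=np.array([plane(w,360+(x+.5)/4-.5,30+(y+.5)/3.7-.5,95)[:2] for x,y in c]); m=P.mean(0)
    e=P[1]-P[0]+P[2]-P[3]; yaw=np.degrees(np.arctan2(e[1],e[0])); print(n,m.round(1),np.linalg.norm(e)/2,np.linalg.norm(P[0]-P[3]+P[1]-P[2])/2,yaw)
    Y=180+yaw; R=Ro.from_euler('xyz',[180,15,Y],degrees=True).as_matrix(); g=np.array([*m,78.]); tcp=g+R[:,2]*18
    print('tcp',tcp.round(1),'above row',rel(tcp-R[:,2]*0+[0,0,110],[180,15,Y]))
```

```text
1 [528.8  98.2] 44.396168822803794 24.716577740349887 -5.293168118806224
tcp [533.5  97.8  60.6] above row [-10.4, 14.01, 19.94, -0.19, -15.05, -1.59]
2 [515.8 -18.2] 43.14833025602209 26.106518274346698 5.889008437092011
tcp [520.4 -17.8  60.6] above row [-10.48, 2.38, 19.94, -1.65, -14.99, -12.71]
```

Request:
{"api": "play_rows", "payload": {"motion": [[[-2.1,2.8,1.8,0,-4,-0.4],[-4.2,5.6,3.6,0,-8,-0.8],[-6.2,8.4,5.4,-0.1,-12,-1.2],[-8.3,11.2,7.2,-0.2,-15,-1.6],[-10.4,14,9,-0.2,-15,-1.6]]]}}

```text
time: 19.85
tool_pos: [534.4, 98.5, 279.6]
tcp_rot: [180.0, 15.1, 174.4]
ft_force: [0.8, -1.1, 0.5]
finger_gap: 41.0
grip_force: 0.0
```

Request:
{"api": "play_rows", "payload": {"motion": [[[0.7,0,2.6,0,0,0],[1.4,0,5.3,0,0,0],[2.1,0,8,0,0,0],[2.8,0,10.6,0,0,0],[2.8,0,10.6,0,0,0]]]}}

```text
time: 20.35
tool_pos: [531.4, 96.7, 165.3]
tcp_rot: [-179.9, 14.5, 174.4]
ft_force: [-1.0, 0.1, -0.1]
finger_gap: 41.1
grip_force: 0.0
```

Run:
```python
from h import *
s=sensors.sense(); print(s['time'],s['tool_pos'],s['tcp_rot'],s['joint_pos'].round(0))
print(rel([533.5,97.8,60.6],[180,15,174.7]))
```

```text
20.35 [531.35806823  96.65431685 165.26106356] [-179.89289357   14.48801049  174.39932763] [  7. -13. 113.  -4.  66. -76.]
[2.42, 0.15, 10.18, -0.18, -0.51, -0.29]
```

Request:
{"api": "play_rows", "payload": {"motion": [[[0.6,0,2.5,0,0,0],[1.2,0,5,0,0,0],[1.8,0,7.5,0,0,0],[2.5,0,10,0,0,0],[2.5,0,10,0,0,0]]]}}

```text
time: 20.85
tool_pos: [533.9, 96.2, 64.8]
tcp_rot: [-179.9, 14.7, 174.4]
ft_force: [-0.7, 0.1, -0.8]
finger_gap: 41.0
grip_force: 0.0
```

Request:
{"api": "play_rows", "payload": {"motion": [[[0,0,0,0,0,0],[0,0,0,0,0,0],[0,0,0,0,0,0],[0,0,0,0,0,0],[0,0,0,0,0,0]]], "jaw": 0, "squeeze": 35}}

```text
time: 21.35
tool_pos: [536.9, 96.3, 69.2]
tcp_rot: [180.0, 15.1, 174.3]
ft_force: [-2.4, 0.4, 6.5]
finger_gap: 25.3
grip_force: 39.0
```

Run:
```python
from h import *
s=sensors.sense(); print(s['time'],s['tool_pos'],s['tcp_rot'],s['finger_gap'],s['ft_force'])
t=snap('top','t3'); hsv=cv2.cvtColor(t['pixels'],cv2.COLOR_RGB2HSV); g=(hsv[...,1]<60).astype(np.uint8)
m=np.zeros_like(g); m[195:260,195:262]=g[195:260,195:262]
c=max(cv2.findContours(m,0,2)[0],key=cv2.contourArea); (x,y),rr=cv2.minEnclosingCircle(c); b=cv2.boundingRect(c); print('pot',(x,y),rr,b,plane(t,x,y,90).round(1),plane(t,b[0]+b[2]/2-.5,b[1]+b[3]/2-.5,90).round(1))
```

```text
21.35 [536.94251123  96.26861606  69.21426905] [179.98578027  15.11979522 174.33563562] 25.310094730766412 [-2.3584447   0.39977403  6.46171961]
pot (235.375, 228.125) 22.167783737182617 (214, 207, 44, 43) [466.4 400.1  90. ] [466.9 399.6  90. ]
```

Request:
{"api": "play_rows", "payload": {"motion": [[[-0.8,0,-2.9,0,0,0],[-1.6,0,-5.8,0,0,0],[-2.3,0,-8.7,0,0,0],[-3.1,0,-11.6,0,0,0],[-3.9,0,-14.5,0,0,0]]]}}

```text
time: 21.9
tool_pos: [535.7, 96.1, 219.0]
tcp_rot: [-180.0, 15.0, 174.3]
ft_force: [1.1, -0.0, -1.1]
finger_gap: 25.1
grip_force: 38.1
```

Request:
{"api": "play_rows", "payload": {"motion": [[[0.9,3.2,-0.2,0,0,0],[1.8,6.4,-0.5,0,0,0],[2.7,9.7,-0.7,0,0,0],[3.6,12.9,-1,0,0,0],[4.6,16.1,-1.2,0,0,0]]]}}

```text
time: 22.4
tool_pos: [504.3, 262.3, 217.7]
tcp_rot: [-180.0, 15.0, 174.3]
ft_force: [0.6, -0.4, -2.3]
finger_gap: 25.4
grip_force: 38.2
```

Request:
{"api": "play_rows", "payload": {"motion": [[[0.9,3.2,-0.2,0,0,0],[1.8,6.4,-0.5,0,0,0],[2.7,9.7,-0.7,0,0,0],[3.6,12.9,-1,0,0,0],[4.6,16.1,-1.2,0,0,0]]]}}

```text
time: 22.9
tool_pos: [472.8, 427.3, 217.1]
tcp_rot: [-180.0, 15.0, 174.3]
ft_force: [1.1, -0.2, -1.4]
finger_gap: 25.3
grip_force: 38.1
```

Request:
{"api": "play_rows", "payload": {"motion": [[[0,0,0,0,0,0],[0,0,0,0,0,0],[0,0,0,0,0,0]]]}}

```text
time: 23.2
tool_pos: [473.4, 425.3, 217.0]
tcp_rot: [-179.9, 15.0, 174.3]
ft_force: [0.2, -0.1, -1.8]
finger_gap: 25.4
grip_force: 38.2
```

Run:
```python
from h import *
s=sensors.sense(); print(s['tool_pos'],s['tcp_rot'],s['joint_pos'].round(0))
print(rel([474.5,427.5,110],[180,15,174.3]),rel([474.5,427.5,57],[180,15,174.3]))
w=snap('wrist','w7'); t=snap('top','t4')
a=cv2.resize(w['pixels'],(480,300)); b=cv2.resize(t['pixels'][195:255,205:265],(300,300)); cv2.imwrite('pics/m7.png',np.hstack([a,b])[:,:,::-1])
```

```text
[473.35301867 425.2919531  216.95247757] [-179.94487994   14.98294932  174.33350737] [ 44.   5.  91. -12.  75. -38.]
[2.68, 0.24, 10.36, -0.05, -0.02, 0.03] [4.05, 0.25, 15.48, -0.05, -0.02, 0.03]
```

View pics/m7.png

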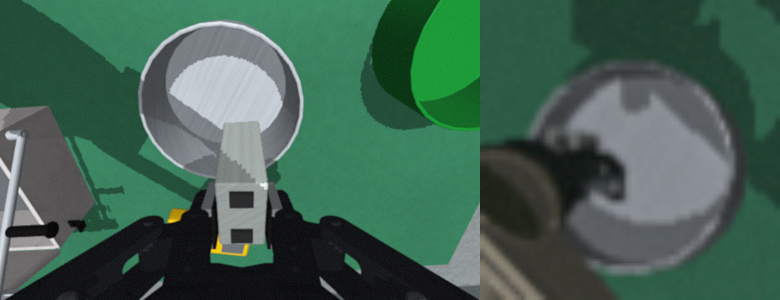

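The wrist view shows the cell held upright over the pot. The pot's rim is centred at about (221,98) in the inset, which is (295,131) at full resolution. I'll check that against the top-view estimate.

Run:
```python
from h import *
w=load('w7')
for p in((139,100),(303,100),(221,21)): print(plane(w,p[0]*4/3,p[1]*4/3,90).round(1))
```

```text
[443.6 323.7  90. ]
[460.3 491.3  90. ]
[380.9 417.7  90. ]
```

Request:
{"api": "play_rows", "payload": {"motion": [[[0.6,0.4,2.3,0,0,0],[1.2,0.4,4.6,0,0,0],[1.8,0.4,6.9,0,0,0],[2.4,0.4,9.2,0,0,0],[2.9,0.4,11.2,0,0,0]]]}}

```text
time: 23.8
tool_pos: [474.9, 428.6, 100.4]
tcp_rot: [-180.0, 15.0, 174.3]
ft_force: [0.3, -0.1, -2.0]
finger_gap: 25.5
grip_force: 38.2
```

Request:
{"api": "play_rows", "payload": {"motion": [[[0.3,0,1,0,0,0],[0.5,0,2,0,0,0],[0.8,0,3,0,0,0],[1.1,0,4.1,0,0,0],[1.1,0,4.1,0,0,0]]]}}

```text
time: 24.3
tool_pos: [473.8, 429.0, 57.2]
tcp_rot: [-179.9, 14.9, 174.4]
ft_force: [-0.1, -1.0, -3.0]
finger_gap: 24.9
grip_force: 38.2
```

Request:
{"api": "play_rows", "payload": {"motion": [[[0,0,0,0,0,0],[0,0,0,0,0,0]]]}}

```text
time: 24.5
tool_pos: [475.1, 430.3, 60.0]
tcp_rot: [180.0, 15.0, 174.3]
ft_force: [0.6, -0.7, -1.9]
finger_gap: 25.1
grip_force: 38.2
```

Request:
{"api": "play_rows", "payload": {"motion": [[[0.1,0,0.2,0,0,0],[0.1,0,0.4,0,0,0],[0.1,0,0.5,0,0,0],[0.1,0,0.5,0,0,0],[0.1,0,0.5,0,0,0]]]}}

```text
time: 25.0
tool_pos: [475.2, 430.0, 54.3]
tcp_rot: [180.0, 15.0, 174.3]
ft_force: [-0.7, 0.9, 1.4]
finger_gap: 25.6
grip_force: 38.5
```

Request:
{"api": "play_rows", "payload": {"motion": [[[0,0,0,0,0,0],[0,0,0,0,0,0],[0,0,0,0,0,0],[0,0,0,0,0,0],[0,0,0,0,0,0]]], "jaw": 0.46}}

```text
time: 25.5
tool_pos: [475.0, 429.8, 54.0]
tcp_rot: [-180.0, 15.0, 174.3]
ft_force: [-0.6, -1.0, 0.3]
finger_gap: 39.8
grip_force: 0.0
```

Request:
{"api": "play_rows", "payload": {"motion": [[[-0.5,0,-2,0,0,0],[-1.3,0,-5,0,0,0],[-2.3,0,-8.5,0,0,0],[-3.4,0,-12.5,0,0,0],[-4.4,0,-16.5,0,0,0]]]}}

```text
time: 26.0
tool_pos: [474.6, 429.6, 226.2]
tcp_rot: [-180.0, 15.0, 174.3]
ft_force: [-0.2, 0.2, -0.2]
finger_gap: 38.9
grip_force: 0.0
```

Request:
{"api": "play_rows", "payload": {"motion": [[[-1.0,-4,0.2,0,0,0],[-2,-8,0.5,0,0,0],[-3.1,-12.5,0.8,0,0,0],[-4.1,-17,1.1,0,0,0],[-5.2,-21.5,1.4,0,0,0]]]}}

```text
time: 26.5
tool_pos: [507.0, 209.0, 224.9]
tcp_rot: [-180.0, 15.0, 174.4]
ft_force: [0.0, -1.0, -0.1]
finger_gap: 39.3
grip_force: 0.0
```

Run:
```python
from h import *
s=sensors.sense(); print(s['tool_pos'],s['tcp_rot'],s['joint_pos'].round(0))
t=snap('top','t5'); a=t['pixels'][195:255,205:265]; cv2.imwrite('pics/t5c.png',cv2.resize(a,(300,300))[:,:,::-1])
print(rel([520.4,-17.8,171],[180,15,185.9]),rel([520.4,-17.8,215],[180,15,185.9]))
```

```text
[507.01436343 209.03593494 224.88157713] [-179.99394143   15.03250805  174.3768639 ] [ 22. -13. 107.  -7.  73. -61.]
[-1.9, -21.8, 6.18, -3.27, 0.04, -11.26] [-3.05, -21.82, 1.94, -3.27, 0.04, -11.26]
```

Request:
{"api": "play_rows", "payload": {"motion": [[[-0.6,-4.4,0.4,-0.7,0,-2.3],[-1.2,-8.7,0.8,-1.3,0,-4.5],[-1.8,-13.1,1.2,-2,0,-6.8],[-2.4,-17.4,1.6,-2.6,0,-9],[-3,-21.8,1.9,-3.3,0,-11.3]]], "jaw": 0.48}}

```text
time: 27.05
tool_pos: [519.2, -11.2, 214.4]
tcp_rot: [179.8, 15.1, -173.8]
ft_force: [1.0, -0.6, 0.1]
finger_gap: 40.5
grip_force: 0.0
```

Request:
{"api": "play_rows", "payload": {"motion": [[[0.5,0,2,0,0,0],[1,0,4,0,0,0],[1.3,0,5,0,0,0],[1.3,0,5,0,0,0],[1.3,0,5,0,0,0]]]}}

```text
time: 27.55
tool_pos: [520.0, -9.0, 163.2]
tcp_rot: [179.7, 15.0, -173.9]
ft_force: [0.4, 0.2, 0.6]
finger_gap: 40.6
grip_force: 0.0
```

Run:
```python
from h import *
s=sensors.sense(); print(s['tool_pos'],s['tcp_rot'])
print(rel([520.4,-17.8,64],[180,15,185.9]))
w=snap('wrist','w8'); print([proj(w,p).round(0) for p in ((494,-20.4,95),(537.7,-16,95))])
```

```text
[519.99035599  -8.97961676 163.16497857] [ 179.7471984    15.04721373 -173.90903958]
[2.63, -0.92, 9.56, 0.3, 0.05, 0.18]
[array([305., 152.]), array([306., 214.])]
```

View pics/t5c.png

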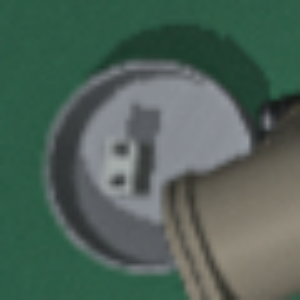

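Cell 1 stands upright in the pot at (121,165). Now I'll take cell 2.

Request:
{"api": "play_rows", "payload": {"motion": [[[0,-0.9,0,0,0,0],[0.6,-0.9,2.4,0,0,0],[1.3,-0.9,4.8,0,0,0],[2,-0.9,7.2,0,0,0],[2.6,-0.9,9.5,0,0,0]]]}}

```text
time: 28.1
tool_pos: [520.9, -18.4, 64.2]
tcp_rot: [179.8, 15.1, -173.9]
ft_force: [-0.2, 0.7, 0.3]
finger_gap: 40.6
grip_force: 0.0
```

Request:
{"api": "play_rows", "payload": {"motion": [[[0,0,0,0,0,0],[0,0,0,0,0,0],[0,0,0,0,0,0]]]}}

```text
time: 28.4
tool_pos: [521.8, -18.4, 66.3]
tcp_rot: [179.8, 15.2, -173.9]
ft_force: [0.1, -0.2, 0.0]
finger_gap: 40.9
grip_force: 0.0
```

Request:
{"api": "play_rows", "payload": {"motion": [[[0,0,0,0,0,0],[0,0,0,0,0,0],[0,0,0,0,0,0],[0,0,0,0,0,0],[0,0,0,0,0,0]]], "jaw": 0, "squeeze": 35}}

```text
time: 28.9
tool_pos: [521.7, -18.3, 66.1]
tcp_rot: [179.8, 15.2, -173.9]
ft_force: [-1.9, -0.4, 7.4]
finger_gap: 25.4
grip_force: 35.6
```

Request:
{"api": "play_rows", "payload": {"motion": [[[-0.8,0,-2.9,0,0,0],[-1.6,0,-5.8,0,0,0],[-2.3,0,-8.7,0,0,0],[-3.1,0,-11.6,0,0,0],[-4,0,-15,0,0,0]]]}}

```text
time: 29.4
tool_pos: [519.2, -18.5, 219.9]
tcp_rot: [179.7, 14.9, -174.0]
ft_force: [1.5, -0.3, -1.9]
finger_gap: 25.5
grip_force: 35.2
```

Run:
```python
from h import *
s=sensors.sense(); print(s['tool_pos'],s['tcp_rot'],s['finger_gap'])
print(rel([473,374,218],[180,15,174.3]))
t=snap('top','t6'); hsv=cv2.cvtColor(t['pixels'],cv2.COLOR_RGB2HSV); g=(hsv[...,1]<60).astype(np.uint8)
m=np.zeros_like(g); m[190:270,195:268]=g[190:270,195:268]
c=max(cv2.findContours(m,0,2)[0],key=cv2.contourArea); (x,y),rr=cv2.minEnclosingCircle(c); print('pot',(x,y),rr,plane(t,x,y,90).round(1))
```

```text
[519.19004833 -18.54887778 219.93031785] [ 179.7252046    14.94939466 -173.95630812] 25.467014166375197
[0.49, 39.52, 0.26, 3.31, -0.08, 11.34]
pot (235.37789916992188, 228.24961853027344) 22.13788414001465 [465.9 400.1  90. ]
```

Request:
{"api": "play_rows", "payload": {"motion": [[[0,4,0,0,0,0],[0.1,8,0,0,0,0],[0.1,12,0,0,0,0],[0.2,16,0,0,0,0],[0.2,20,0,0,0,0]]]}}

```text
time: 29.95
tool_pos: [496.3, 181.5, 219.9]
tcp_rot: [179.7, 15.1, -174.0]
ft_force: [1.0, -0.5, -1.4]
finger_gap: 25.3
grip_force: 35.5
```

Request:
{"api": "play_rows", "payload": {"motion": [[[0.1,4,0,0.7,0,2.3],[0.1,8,0.1,1.3,0,4.5],[0.2,12,0.2,2,0,6.8],[0.2,16,0.2,2.6,0,9],[0.3,19.5,0.3,3.3,0,11.3]]]}}

```text
time: 30.45
tool_pos: [473.3, 375.8, 217.0]
tcp_rot: [180.0, 15.0, 174.3]
ft_force: [1.0, -0.2, -1.5]
finger_gap: 25.5
grip_force: 35.6
```

Request:
{"api": "play_rows", "payload": {"motion": [[[0,0,0,0,0,0],[0,0,0,0,0,0],[0,0,0,0,0,0],[0,0,0,0,0,0]]]}}

```text
time: 30.85
tool_pos: [474.3, 372.6, 217.0]
tcp_rot: [-180.0, 15.0, 174.3]
ft_force: [0.7, 0.7, -2.6]
finger_gap: 25.6
grip_force: 35.8
```

Run:
```python
from h import *
s=sensors.sense(); print(s['tool_pos'],s['tcp_rot'],s['finger_gap'])
print(rel([473,374,53],[180,15,174.3]))
```

```text
[474.32479382 372.55539787 217.00603137] [-179.99039841   15.0130565   174.27287167] 25.622580280902167
[4.39, 0.13, 15.8, -0.02, 0.01, -0.03]
```

Request:
{"api": "play_rows", "payload": {"motion": [[[0.6,0.1,2.3,0,0,0],[1.2,0.1,4.6,0,0,0],[1.8,0.1,6.9,0,0,0],[2.4,0.1,9.2,0,0,0],[2.9,0.1,11.2,0,0,0]]]}}

```text
time: 31.35
tool_pos: [475.3, 373.2, 100.2]
tcp_rot: [-180.0, 15.0, 174.3]
ft_force: [-0.1, 0.1, -1.0]
finger_gap: 25.7
grip_force: 35.8
```

Request:
{"api": "play_rows", "payload": {"motion": [[[0.3,0,1,0,0,0],[0.5,0,2,0,0,0],[0.8,0,3,0,0,0],[1.1,0,4.1,0,0,0],[1.1,0,4.1,0,0,0]]]}}

```text
time: 31.85
tool_pos: [474.1, 373.7, 56.8]
tcp_rot: [-179.9, 14.9, 174.4]
ft_force: [-0.3, -0.6, -2.0]
finger_gap: 25.6
grip_force: 35.7
```

Request:
{"api": "play_rows", "payload": {"motion": [[[0,0,0,0,0,0],[0,0,0,0,0,0],[0.1,0,0.2,0,0,0],[0.1,0,0.4,0,0,0],[0.1,0,0.5,0,0,0]]]}}

```text
time: 32.35
tool_pos: [475.3, 374.5, 53.5]
tcp_rot: [-180.0, 15.0, 174.3]
ft_force: [-0.1, -0.7, -2.6]
finger_gap: 25.9
grip_force: 35.7
```

Request:
{"api": "play_rows", "payload": {"motion": [[[0,0,0,0,0,0],[0,0,0,0,0,0],[0,0,0,0,0,0]]]}}

```text
time: 32.65
tool_pos: [475.4, 374.5, 53.7]
tcp_rot: [-180.0, 15.0, 174.3]
ft_force: [-0.2, -0.2, -2.4]
finger_gap: 25.6
grip_force: 35.7
```

Lower 2–3 mm more, release and retreat.

Request:
{"api": "play_rows", "payload": {"motion": [[[0.05,0,0.15,0,0,0],[0.1,0,0.25,0,0,0],[0.1,0,0.25,0,0,0]]]}}

```text
time: 32.95
tool_pos: [475.2, 374.6, 51.2]
tcp_rot: [180.0, 15.0, 174.3]
ft_force: [-0.4, -1.1, 0.9]
finger_gap: 25.1
grip_force: 36.1
```

Request:
{"api": "play_rows", "payload": {"motion": [[[0,0,0,0,0,0],[0,0,0,0,0,0],[0,0,0,0,0,0],[0,0,0,0,0,0],[0,0,0,0,0,0]]], "jaw": 0.46}}

```text
time: 33.45
tool_pos: [475.1, 374.6, 50.9]
tcp_rot: [-180.0, 15.0, 174.3]
ft_force: [0.6, 0.5, -0.3]
finger_gap: 39.0
grip_force: 0.0
```

Request:
{"api": "play_rows", "payload": {"motion": [[[-0.5,0,-2,0,0,0],[-1.3,0,-5,0,0,0],[-2.3,0,-8.5,0,0,0],[-3.4,0,-12.5,0,0,0],[-4.6,0,-17.5,0,0,0]]]}}

```text
time: 33.95
tool_pos: [473.3, 373.8, 230.3]
tcp_rot: [-179.9, 14.9, 174.4]
ft_force: [0.7, 0.4, -0.2]
finger_gap: 39.3
grip_force: 0.0
```

Request:
{"api": "play_rows", "payload": {"motion": [[[0,-4,-1,0,4,0],[0,-8,-2,0,8,0],[0,-12,-3,0,12,0],[0,-16,-4,0,15,0],[0,-20,-5,0,15,0]]]}}

```text
time: 34.45
tool_pos: [441.7, 175.1, 279.1]
tcp_rot: [-180.0, -0.1, 174.3]
ft_force: [-0.1, -0.7, -0.2]
finger_gap: 39.2
grip_force: 0.0
```

```bash
cat > pc.py <<'E'
from h import *
def circ(t,box,z,dark=None):
    hsv=cv2.cvtColor(t['pixels'],cv2.COLOR_RGB2HSV); g=(hsv[...,1]<60).astype(np.uint8) if dark is None else (t['pixels'].max(2)<dark).astype(np.uint8)
    m=np.zeros_like(g); u0,v0,u1,v1=box; m[v0:v1,u0:u1]=g[v0:v1,u0:u1]
    c=max(cv2.findContours(m,0,2)[0],key=cv2.contourArea); (x,y),rr=cv2.minEnclosingCircle(c); return (round(x,1),round(y,1),round(rr,1)),plane(t,x,y,z).round(1)
E
python3 - <<'E'
from pc import *
s=sensors.sense(); print(s['time'],s['tool_pos'],s['tcp_rot'],s['joint_pos'].round(0))
t=snap('top','t7'); print('pot',circ(t,(190,190,268,270),90)); print('cover',circ(t,(385,180,450,245),11)); print('knob',circ(t,(400,195,435,235),45,50))
E
```

```text
34.45 [441.73789686 175.10146065 279.10038096] [-1.79997790e+02 -9.95919984e-02  1.74296799e+02] [ 15. -13. 100.   0.  93. -69.]
pot ((245.0, 239.5, 36.8), array([419.4, 360.5,  90. ]))
cover ((415.9, 215.3, 21.9), array([ 511.2, -353.7,   11. ]))
knob ((416.5, 215.0, 2.7), array([ 510.3, -350. ,   45. ]))
```

Request:
{"api": "play_rows", "payload": {"motion": [[[-0.4,-4.5,0,0,0,0],[-0.9,-9,0,0,0,0],[-1.3,-13.5,0,0,0,0],[-1.8,-18,0,0,0,0],[-2.2,-22.4,0,0,0,0]]]}}

```text
time: 35.0
tool_pos: [441.1, -49.9, 279.1]
tcp_rot: [-180.0, 0.1, 174.3]
ft_force: [0.7, -0.2, -1.0]
finger_gap: 39.2
grip_force: 0.0
```

Request:
{"api": "play_rows", "payload": {"motion": [[[-0.4,-4.5,0,0,0,0],[-0.9,-9,0,0,0,0],[-1.3,-13.5,0,0,0,0],[-1.8,-18,0,0,0,0],[-2.2,-22.4,0,0,0,0]]]}}

```text
time: 35.5
tool_pos: [440.9, -275.3, 278.9]
tcp_rot: [-180.0, 0.0, 174.3]
ft_force: [1.1, -0.7, 0.4]
finger_gap: 39.4
grip_force: 0.0
```

Request:
{"api": "play_rows", "payload": {"motion": [[[-1.5,-2,1,0,0,0],[-3,-4,2,0,0,0],[-4.5,-6,4,0,0,0],[-6,-8,6,0,0,0],[-6,-8,8,0,0,0]]]}}

```text
time: 36.0
tool_pos: [493.6, -361.0, 197.4]
tcp_rot: [-180.0, 0.0, 174.3]
ft_force: [-1.2, 0.4, 0.3]
finger_gap: 39.5
grip_force: 0.0
```

Request:
{"api": "play_rows", "payload": {"motion": [[[0,0,0,0,0,0],[0,0,0,0,0,0],[0,0,0,0,0,0]]]}}

```text
time: 36.3
tool_pos: [493.5, -358.9, 200.7]
tcp_rot: [-179.9, 0.1, 174.4]
ft_force: [0.9, -0.4, 0.0]
finger_gap: 39.2
grip_force: 0.0
```

Run:
```python
from pc import *
s=sensors.sense(); print(s['time'],s['tool_pos'],s['tcp_rot'],s['joint_pos'].round(0))
t=snap('top','t8'); print('pot',circ(t,(190,190,268,270),90)); print('cover',circ(t,(385,180,450,245),11))
w=snap('wrist','w9'); p=proj(w,[510.5,-351.5,47]); print(p)
u,v=p.astype(int)
try: print('knob',circ(w,(u-45,v-45,u+45,v+45),47,45))
except Exception as e: print(e)
print(rel([510.5,-351.5,120],[180,0,174.3]))
```

```text
36.3 [ 493.54331649 -358.93010222  200.69565996] [-1.79912625e+02  1.09692942e-01  1.74358429e+02] [ -41.   10.   86.   -0.   84. -125.]
pot ((235.4, 228.1, 22.2), array([466.4, 400.1,  90. ]))
cover ((420.0, 215.0, 39.6), array([ 512.3, -371.3,   11. ]))
[330.59856676 204.41713985]
knob ((327.5, 200.0, 15.4), array([ 506., -354.,   47.]))
[-1.58, 0.93, 8.09, -0.11, 0.14, 0.06]
```

Request:
{"api": "play_rows", "payload": {"motion": [[[-1.6,0.8,2,0,0,0],[-1.6,0.8,5,0,0,0],[-1.6,0.8,8,0,0,0],[-1.6,0.8,11,0,0,0],[-1.6,0.8,12,0,0,0]]], "jaw": 0.55}}

```text
time: 36.9
tool_pos: [508.3, -351.0, 76.2]
tcp_rot: [179.9, -0.2, 174.4]
ft_force: [-0.4, 0.4, -0.1]
finger_gap: 46.8
grip_force: 0.0
```

Request:
{"api": "play_rows", "payload": {"motion": [[[0,0,0,0,0,0],[0,0,0,0,0,0],[0,0,0,0,0,0]]]}}

```text
time: 37.2
tool_pos: [511.0, -353.5, 81.5]
tcp_rot: [-179.9, 0.2, 174.3]
ft_force: [0.4, -0.5, 0.6]
finger_gap: 46.5
grip_force: 0.0
```

Run:
```python
from pc import *
s=sensors.sense(); print(s['time'],s['tool_pos'],s['tcp_rot'],s['finger_gap'])
w=snap('wrist','w10'); print(proj(w,[510,-353,47]).round(0),proj(w,[510,-353,11]).round(0)); cv2.imwrite('pics/w10s.png',cv2.resize(w['pixels'],(400,250))[:,:,::-1])
print(rel([510,-353,20],[180,0,174.3]))
```

```text
37.2 [ 511.0329963  -353.54124656   81.50423506] [-179.86618241    0.18722563  174.33709894] 46.54452426189443
[321. 233.] [321. 214.]
[0.11, 0.05, 6.13, -0.13, 0.18, 0.04]
```

View pics/w10.png

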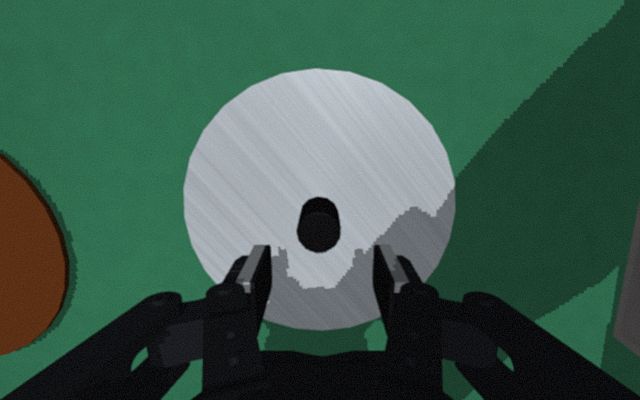

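The steel knob's top is at (319,232), against a predicted (321,233). The brown cover is well off to the left. I'll grip the knob and lift.

Request:
{"api": "play_rows", "payload": {"motion": [[[0.1,0,1.5,0,0,0],[0.1,0,3,0,0,0],[0.1,0,4.5,0,0,0],[0.1,0,5.7,0,0,0],[0.1,0,6.0,0,0,0]]]}}

```text
time: 37.75
tool_pos: [507.0, -351.0, 15.6]
tcp_rot: [179.9, -0.2, 174.3]
ft_force: [-0.4, -0.1, -0.3]
finger_gap: 47.1
grip_force: 0.0
```

Request:
{"api": "play_rows", "payload": {"motion": [[[0,0,0,0,0,0],[0,0,0,0,0,0],[0,0,0,0,0,0],[0,0,0,0,0,0],[0,0,0,0,0,0]]], "jaw": 0, "squeeze": 60}}

```text
time: 38.25
tool_pos: [508.7, -352.3, 19.0]
tcp_rot: [-180.0, 0.0, 174.3]
ft_force: [0.4, 0.0, -3.3]
finger_gap: 24.4
grip_force: 58.9
```

Request:
{"api": "play_rows", "payload": {"motion": [[[0,0,0,0,0,0],[0,0,0,0,0,0],[0,0,0,0,0,0]]]}}

```text
time: 38.55
tool_pos: [508.7, -352.4, 18.9]
tcp_rot: [-180.0, 0.0, 174.3]
ft_force: [-0.0, -0.4, -3.7]
finger_gap: 24.2
grip_force: 58.9
```

Request:
{"api": "play_rows", "payload": {"motion": [[[0,0,-1.5,0,0,0],[0,0,-4,0,0,0],[0,0,-6.5,0,0,0],[0,0,-9,0,0,0],[0,0,-11.5,0,0,0]]]}}

```text
time: 39.05
tool_pos: [508.9, -352.5, 136.3]
tcp_rot: [-180.0, 0.1, 174.3]
ft_force: [-0.6, 0.4, -3.2]
finger_gap: 24.5
grip_force: 59.2
```

Request:
{"api": "play_rows", "payload": {"motion": [[[1.8,2.2,-2.3,0,0,0],[3.6,4.5,-4.6,0,0,0],[5.4,6.7,-6.9,0,0,0],[7.2,9,-9.2,0,0,0],[9,11.2,-11.5,0,0,0]]]}}

```text
time: 39.55
tool_pos: [429.4, -231.0, 251.0]
tcp_rot: [-180.0, 0.1, 174.3]
ft_force: [0.3, 0.1, -2.6]
finger_gap: 24.5
grip_force: 59.5
```

Request:
{"api": "play_rows", "payload": {"motion": [[[0.4,3.8,0,0,0,0],[0.8,7.6,0,0,0,0],[1.1,11.3,0,0,0,0],[1.5,15.1,0,0,0,0],[1.9,18.9,0,0,0,0]]]}}

```text
time: 40.05
tool_pos: [429.7, -40.6, 250.2]
tcp_rot: [-180.0, 0.1, 174.3]
ft_force: [1.0, -0.8, -3.9]
finger_gap: 24.3
grip_force: 59.7
```

Request:
{"api": "play_rows", "payload": {"motion": [[[0.4,3.8,0,0,0,0],[0.8,7.6,0,0,0,0],[1.1,11.3,0,0,0,0],[1.5,15.1,0,0,0,0],[1.9,18.9,0,0,0,0]]]}}

```text
time: 40.55
tool_pos: [429.5, 149.5, 250.3]
tcp_rot: [180.0, 0.1, 174.3]
ft_force: [0.3, -0.2, -3.9]
finger_gap: 24.2
grip_force: 59.7
```

Request:
{"api": "play_rows", "payload": {"motion": [[[0,0,0,0,0,0],[0,0,0,0,0,0],[0,0,0,0,0,0]]]}}

```text
time: 40.85
tool_pos: [429.7, 147.3, 249.4]
tcp_rot: [-180.0, 0.0, 174.3]
ft_force: [0.5, 0.4, -3.4]
finger_gap: 24.3
grip_force: 60.0
```

Run:
```python
from pc import *
s=sensors.sense(); print(s['time'],s['tool_pos'],s['tcp_rot'],s['finger_gap'])
t=snap('top','t9'); print('pot',circ(t,(190,190,264,270),90)); w=snap('wrist','w11')
for p in((466,400,90),(466,313,90),(466,487,90),(379,400,90)): print(proj(w,p).round(0))
k=(w['pixels'].max(2)<45).astype(np.uint8)
```

```text
40.85 [429.7315493  147.32519861 249.42344923] [-1.79977535e+02  4.81495903e-02  1.74322032e+02] 24.34308266348658
pot ((235.5, 228.3, 22.2), array([465.5, 399.6,  90. ]))
[591. 198.]
[498. 207.]
[685. 189.]
[603. 102.]
```

Run:
```python
from pc import *
t=load('t9'); hsv=cv2.cvtColor(t['pixels'],cv2.COLOR_RGB2HSV)
S=hsv[...,1].astype(int)
print(S[228,208:222],S[228,248:264]); print(S[200:214,236],S[244:256,236])
for u in(213.5,):print('y+ edge',plane(t,u,228,90))
print('x+ edge',plane(t,236,206.5,90),'x- edge',plane(t,236,249.5,90))
# cells seen in pot: bright terminals n/a; wrist rim fit from w7
w=load('w7'); print(plane(w,150,133,90))
h7=cv2.cvtColor(w['pixels'],cv2.COLOR_RGB2HSV); g=(h7[...,1]<60).astype(np.uint8); g[200:]=0
c=max(cv2.findContours(g[:, 150:420].copy(),0,1)[0],key=cv2.contourArea)[:,0]+[150,0]
P=np.array([plane(w,u,v,90)[:2] for u,v in c if v<185]); 
from scipy.optimize import least_squares
f=least_squares(lambda q:np.hypot(*(P-q[:2]).T)-87,[467,403],loss='soft_l1'); print(f.x,np.abs(f.fun).mean(),len(P))
```

```text
[126 129 132 132 130  77  37  18  28  22  19  16  23  15] [ 20  22  19  17  20  19  17  20  17  14  84 136  68  45  41  24]
[123 123 121 123 134 117  86  24  17  18  13  18  19  21] [ 20  15  18  21  19  36 122 129 127 133 123 128]
y+ edge [468.15193496 491.06641307  90.        ]
x+ edge [555.25285641 397.68008663  90.        ] x- edge [379.15525467 397.6192457   90.        ]
[440.64368049 296.69404938  90.        ]
[467.1495707  405.57248926] 0.8131631702218076 409
```

Request:
{"api": "play_rows", "payload": {"motion": [[[-0.1,2.6,0,0,0,0],[-0.2,5.2,0,0,0,0],[-0.3,7.8,0,0,0,0],[-0.4,10.4,0,0,0,0],[-0.5,13,0,0,0,0]]]}}

```text
time: 41.45
tool_pos: [448.1, 276.7, 248.9]
tcp_rot: [-180.0, 0.0, 174.2]
ft_force: [0.9, 0.5, -3.0]
finger_gap: 24.3
grip_force: 60.2
```

Request:
{"api": "play_rows", "payload": {"motion": [[[-0.1,2.6,0,0,0,0],[-0.2,5.2,0,0,0,0],[-0.3,7.8,0,0,0,0],[-0.4,10.4,0,0,0,0],[-0.6,13,0,0,0,0]]]}}

```text
time: 41.95
tool_pos: [467.1, 405.4, 248.7]
tcp_rot: [-180.0, -0.0, 174.2]
ft_force: [0.1, 0.6, -3.3]
finger_gap: 24.4
grip_force: 60.2
```

Request:
{"api": "play_rows", "payload": {"motion": [[[0,0,2,0,0,0],[0,0,4,0,0,0],[0,0,6,0,0,0],[0,0,8,0,0,0],[0,0,10,0,0,0]]]}}

```text
time: 42.45
tool_pos: [467.1, 404.3, 147.9]
tcp_rot: [-180.0, -0.0, 174.2]
ft_force: [0.3, -0.3, -2.3]
finger_gap: 24.4
grip_force: 60.5
```

Request:
{"api": "play_rows", "payload": {"motion": [[[0,0,0,0,0,0],[0,0,0,0,0,0],[0,0,0,0,0,0],[0,0,0,0,0,0]]]}}

```text
time: 42.85
tool_pos: [467.3, 405.9, 150.6]
tcp_rot: [179.9, 0.1, 174.3]
ft_force: [-1.3, 0.3, -3.2]
finger_gap: 24.4
grip_force: 60.4
```

Run:
```python
from pc import *
s=sensors.sense(); print(s['time'],s['tool_pos'],s['tcp_rot'],s['finger_gap'])
print(rel([466,405,112],[180,0,174.3]))
w=snap('wrist','w12'); g=cv2.cvtColor(w['pixels'],cv2.COLOR_RGB2HSV)[...,1]
# silver blob (cover over pot): visible far part; fit disc edge at disc upper z
m=(g<60).astype(np.uint8); m[250:]=0
c=max(cv2.findContours(m,0,1)[0],key=cv2.contourArea)[:,0]; print(cv2.boundingRect(c))
print('disc expected',proj(w,[467-92,405,s['tool_pos'][2]-8]),'pot rim -x',proj(w,[467-87,405,90]))
for v in range(0,120,3): pass
print(g[::4,proj(w,[375,405,140])[0].astype(int)][:50])
```

```text
42.85 [467.29811136 405.94864891 150.5835732 ] [1.79907384e+02 1.18481866e-01 1.74314609e+02] 24.431816587331944
[0.13, -0.11, 3.86, 0.09, 0.12, 0.01]
(136, 58, 373, 192)
disc expected [294.49616789  51.45117354] pot rim -x [302.70385317  76.69860573]
[143 142 148 144 152 144 145 147 145 151 144 153 150 153 156 121  20  17
  23  20  20  21  21  20  18  17  20  18  21  19  25  16  23  18  18  17
  18  21  22  23  18  20  23  17  12  21  16  18  19  19]
```

Run:
```python
from pc import *
from scipy.optimize import least_squares
w=load('w12'); g=(cv2.cvtColor(w['pixels'],cv2.COLOR_RGB2HSV)[...,1]<60).astype(np.uint8); g[250:]=0
c=max(cv2.findContours(g,0,1)[0],key=cv2.contourArea)[:,0]
for vm in(130,180):
  P=np.array([plane(w,u,v,142.7)[:2] for u,v in c if v<vm]); f=least_squares(lambda q:np.hypot(*(P-q[:2]).T)-q[2],[467,405,92],loss='soft_l1'); print(f.x,np.abs(f.fun).mean(),len(P))
sd=snap('side','s5'); a=load('s4')
for d in(a,sd):
  h=cv2.cvtColor(d['pixels'],cv2.COLOR_RGB2HSV)[...,1]; m=np.zeros_like(h); m[250:310,285:360]=(h<60)[250:310,285:360]
  c=max(cv2.findContours(m,0,2)[0],key=cv2.contourArea); print(cv2.boundingRect(c),(m[295]).nonzero()[0][[0,-1]])
```

```text
[468.85838499 407.06183977  90.34732425] 0.16974811491213926 307
[469.05590309 407.10419211  90.52628306] 0.17077722895266192 408
(298, 255, 49, 52) [301 343]
(296, 250, 52, 57) [301 343]
```

Request:
{"api": "play_rows", "payload": {"motion": [[[0.2,-0.15,0.8,0,0,0],[0.2,-0.15,1.6,0,0,0],[0.2,-0.15,2.5,0,0,0],[0.2,-0.15,3.3,0,0,0],[0.2,-0.15,3.6,0,0,0]]]}}

```text
time: 43.45
tool_pos: [463.3, 403.7, 110.7]
tcp_rot: [-179.9, -0.1, 174.3]
ft_force: [-0.1, 0.1, -3.1]
finger_gap: 24.3
grip_force: 60.4
```

Request:
{"api": "play_rows", "payload": {"motion": [[[0,0,0,0,0,0],[0,0,0.2,0,0,0],[0,0,0.4,0,0,0],[0,0,0.6,0,0,0],[0,0,0.8,0,0,0]]]}}

```text
time: 43.95
tool_pos: [464.3, 404.3, 104.8]
tcp_rot: [180.0, 0.0, 174.3]
ft_force: [-0.0, 0.2, -3.4]
finger_gap: 24.3
grip_force: 60.4
```

Request:
{"api": "play_rows", "payload": {"motion": [[[0,0,0.1,0,0,0],[0,0,0.2,0,0,0],[0,0,0.3,0,0,0],[0,0,0.3,0,0,0]]]}}

```text
time: 44.35
tool_pos: [464.3, 404.4, 102.8]
tcp_rot: [180.0, 0.0, 174.3]
ft_force: [-3.4, -2.3, 4.3]
finger_gap: 24.4
grip_force: 61.3
```

Contact came at TCP z=102.8, where the seated height is 103. I'll release and rise.

Request:
{"api": "play_rows", "payload": {"motion": [[[0,0,0,0,0,0],[0,0,0,0,0,0],[0,0,0,0,0,0],[0,0,0,0,0,0],[0,0,0,0,0,0]]], "jaw": 0.5}}

```text
time: 44.85
tool_pos: [464.2, 404.3, 101.7]
tcp_rot: [-180.0, 0.0, 174.3]
ft_force: [0.9, 0.8, -0.6]
finger_gap: 42.3
grip_force: 0.0
```

Request:
{"api": "play_rows", "payload": {"motion": [[[0,0,-1,0,0,0],[0,0,-3,0,0,0],[0,0,-6,0,0,0],[0,0,-10,0,0,0],[0,0,-14,0,0,0]]]}}

```text
time: 45.35
tool_pos: [463.8, 404.0, 243.5]
tcp_rot: [-180.0, -0.0, 174.3]
ft_force: [1.0, 0.4, 0.1]
finger_gap: 42.4
grip_force: 0.0
```

Request:
{"api": "play_rows", "payload": {"motion": [[[1,-4,-1,0,0,0],[2,-8,-2,0,0,0],[3,-12,-3,0,0,0],[4,-16,-4,0,0,0],[5,-20,-4,0,0,0]]]}}

```text
time: 45.85
tool_pos: [394.6, 209.2, 284.3]
tcp_rot: [179.9, 0.2, 174.4]
ft_force: [0.1, -0.6, 0.9]
finger_gap: 42.9
grip_force: 0.0
```

Request:
{"api": "play_rows", "payload": {"motion": [[[0,-4,0,0,0,0],[0,-8,0,0,0,0],[0,-12,0,0,0,0],[0,-16,0,0,0,0],[0,-16,0,0,0,0]]]}}

```text
time: 46.35
tool_pos: [378.7, 47.1, 282.9]
tcp_rot: [-179.9, 0.1, 174.0]
ft_force: [-0.1, 0.5, -0.1]
finger_gap: 42.4
grip_force: 0.0
```

Run:
```python
from pc import *
t=snap('top','t10'); sd=snap('side','s6')
print('disc',circ(t,(190,190,268,270),95),'knob',circ(t,(222,212,250,242),129,50)); 
h=cv2.cvtColor(sd['pixels'],cv2.COLOR_RGB2HSV)[...,1]; m=np.zeros_like(h); m[235:310,285:365]=(h<60)[235:310,285:365]
c=max(cv2.findContours(m,0,1)[0],key=cv2.contourArea)[:,0]; print(cv2.boundingRect(c))
print('expect disc edges',[proj(sd,[466+92*np.cos(a),405+92*np.sin(a),95]).round(1).tolist() for a in np.radians([0,45,90,135,180,225,270,315])])
for a in np.radians(range(0,360,45)):
    p=proj(sd,[466+92*np.cos(a),405+92*np.sin(a),95]); print(cv2.pointPolygonTest(c.reshape(-1,1,2),tuple(map(float,p)),True).__round__(1),end=' ')
d=np.abs(sd['pixels'].astype(int)-load('s4')['pixels']).sum(2)[150:245,290:345]; print('lid/chest diff',(d>80).mean())
```

```text
disc ((234.5, 228.0, 23.0), array([466.8, 402.7,  95. ])) knob ((233.0, 227.0, 3.2), array([469.2, 402.1, 129. ]))
(296, 253, 53, 54)
expect disc edges [[297.9, 265.8], [299.3, 279.9], [314.8, 289.4], [335.2, 288.0], [347.5, 276.7], [344.6, 262.8], [329.4, 254.3], [310.5, 255.5]]
-0.1 0.3 14.4 8.8 -0.5 0.1 0.3 0.5 lid/chest diff 0.10851674641148325
```

Run:
```python
from h import *
a,b,t=load('s4'),load('s6'),load('top0')
d=np.abs(a['pixels'].astype(int)-b['pixels']).sum(2)
p=proj(a,[573,10,306]); q=proj(a,[606,161,205]); print(p,q)
for c in(p,q):
    u,v=c.astype(int); print((d[v-12:v+12,u-12:u+12]>80).mean())
print(cv2.phaseCorrelate(*[cv2.cvtColor(x['pixels'][135:205,300:340],cv2.COLOR_RGB2GRAY).astype(np.float32) for x in(a,b)]))
t0,t1=t['pixels'].astype(int),load('t10')['pixels']; dd=np.abs(t0-t1).sum(2)>80
print('meter',dd[150:185,230:275].mean(),'mouse',dd[145:175,378:408].mean())
```

```text
[325.12441773 159.89687254] [305.77636861 200.47178396]
0.059027777777777776
0.11284722222222222
((-0.21854388256173962, 0.24067742879185516), 0.6517256845823592)
meter 0.0 mouse 0.0
```

The lid is unmoved, the cover is level and seated, and the meter and mouse haven't moved.

```bash
python3 -c "
from bench import job; print(job.hand_in())"
```

```text
the job is handed in; nothing more can be done
None
```

The job is handed in, with no verdict returned: the lid is propped on the rod, both cells in the chest are now in the steel pot, its cover is seated level, and the meter and mouse haven't moved.

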